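# Uncap the bearing's grease nipple and hold the grease gun snapped onto it

### The arm

A 7-joint arm with a two-finger parallel gripper is mounted at the origin on the work surface. World frame = base frame: x ahead of the robot, y to its left, z up, the work surface at z = 0. Lengths are in m, angles in rad, forces in N, time in s.
With the tool pointing down it reaches from about 0.425 to 0.925 m from the base axis. Payload 6.8 kg.
Tool frame: the origin (TCP) lies midway between the tips of the shut fingers; the grasp point (between the pads) lies 19 mm behind it; z points along the fingers, x is the direction in which the jaws open and shut, and the axes are right-handed (so a half turn about z gives the same grasp; the last joint's range is limited). The gripper opens to 85 mm and grips with 20 to 120 N. Pads are 22 mm wide; open, the fingers measure 114 mm over their backs; the gripper's body (76 mm by 85 mm) begins 54 mm behind the grasp point. The pads swing forward as they close: fully open they stand 13 mm farther back than shut.
Start: joints at [-0.108, 0.477, 0.022, 1.555, -0.011, 1.109, -0.083], TCP at [0.675, 0, 0.231] pointing down, gripper open.
Joint ranges: [-2.96, 2.96], [-0.34, 2.1], [-1.41, 1.46], [0.24, 2.44], [-1.37, 4.51], [0.17, 1.92], [-2.96, 2.96]. Speed limits (rad/s): [2.39, 2.39, 3.14, 3.14, 3.14, 3.14, 3.14].

### API

Orientations are given as a unit quaternion [w, x, y, z].
In Python, from station import bot, imaging, nets gives the robot as it stands. The module is installed in compiled form; this text tells all that it offers.
- The arm moves only by the tool apply_moves, never from a script. Its argument "moves" is text: rows parted by semicolons, each of 7 numbers parted by spaces: the gripper command: -1 is fully open, 1 is shut, values between are in proportion, then the shift along the tool's x, y, z normalised to -1 to 1, where 1 is 120 mm, then the turn, a rotation vector about the tool's x, y, z normalised to -1 to 1, where 1 is 4 degrees. In form: hand dx dy dz rx ry rz; .... A call has 1 to 12 rows; each row shifts and turns the commanded pose from where the row before left it, along the tool's axes as they then stand; what a row does not reach is not made up. A row lasts 1/12 s, in which the tool goes at most 41.7 mm and 7.16 degrees, less where a joint would pass 70% of its speed; a pose out of reach is approached as far as the arm can. A call with a number of a shift or a turn outside -1 to 1 is refused whole. A call with a gripper value outside its range is refused whole. The fingers move at their own pace and stop on an object; "force" is the grip in N (left out, the last holds). Time passes only in rows, so rows that do not move let the fingers close. It gives the time, the measured TCP pose, the force and the opening at its end, in the units of the state.
- bot.get_obs(): the state, without advancing time (a new reading comes with each control period).
- imaging.read_camera(name): name is "scene" or "side" or "wrist"; returns a dict with "image" (400x640x3 uint8, red, green, blue), "fx", "fy", "cx", "cy" (pixels), "dist_coeffs" ([k1, k2, p1, p2, k3] as OpenCV has them; the pictures are not rectified), "view" (4x4, takes a point from world to camera coordinates); the wrist camera has in their place "mount" (4x4, takes a point from camera to tool coordinates, whose origin is the TCP and whose axes are the tool frame's). Camera axes: x right, y down, z forward; pixel columns grow to the right and rows downward; lengths in m; the calibration is good to about 2 mm. A picture is of the moment at which its call begins: read the wrist's pose just before it. There is no depth.
- bot.hand_in(): hands the job in, once; it reports no verdict.
Trained networks look in a picture, given as the dict that the camera call returned (one of the last four; its "shot" number tells which), for a name from the list of things; names that differ only in an ending like _2 or _b are one class to them, and where a whole thing is asked for, a point or a joint stands for the part that bears it (a point fixed in the world has none). Each returns a list of dicts, best first, with "score" (0 to 1); they miss things now and then, are a little off and sometimes report something else, mostly with a low value. They report only what shows in the picture. A call takes as long as a camera call. They do not tell look-alikes from the thing itself.
- nets.spot_in(picture, name): "rect" ([left, top, right, bottom] in pixels, round what is visible of it).
- nets.outline_of(picture, name): "region" (400x640 bool, what is visible of it) and "rect" ([left, top, right, bottom] in pixels, round what is visible of it).
- nets.spot_point(picture, name): "location" ([column, row] in pixels: a listed point, or the origin of a listed thing).
The state is a dict: "t": time; "q": joint angles; "joint_vel": joint speeds; "joint_torque": joint torques, N m; "eef_pos": TCP position; "tool_rot": TCP orientation; "contact_force": force on the tool from outside, world axes, zero at the start; "torque": the same for the moment, N m; "gripper_width": opening from 0.0 (shut) to 1.0 (fully open).
Only numpy, scipy, OpenCV 4.12 (cv2) and the standard library are available. Lean on these libraries where they do the work, as an engineer would, in place of code of your own. Each camera call takes 0.05 s, during which the arm holds its last target.

### The job

Grease the cutter's bearing: pull the red dust cap off the tilted nipple and stand it upright, stem up, in the steel cup. Then take the grease gun from its blue rack and press its coupler squarely onto the nipple until it snaps and the yellow collar has gone up to the barrel, and finish holding it there, still gripped and pressed against its spring. Leave the tin, the spanner and the foam block where they are.

Things in the scene. Friction and masses are not known exactly. Their poses are not given: they have to be found in the camera images.
- bearing: Fixed grey bearing housing with a steel shaft along its y, on a green base with white top, 210 (x) x 170 (y) mm, 20 mm high; the housing's rounded top is 109 mm above the bench. Origin: centre of the underside. Its yaw varies. The nipple sticks out of the housing's top, leaning 0.38 rad (22 degrees) from vertical towards the bearing's -x side.
- nipple: Fixed brass grease nipple. Origin: centre of the top face of its round collar (28 mm wide), 110 mm above the bench; its z axis points out along the nipple: the line along which the cap comes off and the gun goes on. Along z: a neck 8 mm wide, then a ball head 14 mm wide, centred 15 mm out; the tip is 22 mm out.
- nipple_tip (a point): Tip of the nipple's ball head, 22 mm out from the collar along the nipple's z; same axes as the nipple.
- dust_cap: Loose red cap with a long stem, 102 mm long, 35 g, at first loosely over the nipple, rim on its collar (may lean 0.1 rad off line). Origin: centre of the open rim; z runs towards the stem's end. Socket 24 mm wide, bore 16 mm wide, 28 mm deep; closed to z = 34 mm, then a 16 mm square stem (sides along x, y) to z = 102 mm. Pull 30 mm or more along the nipple's z.
- cup: Loose straight steel cup, 58 mm wide (50 mm inside), 60 mm high, floor 6 mm thick, 0.5 kg. Origin: centre of the underside. It stands to one side of the bearing, the rack to the other; which is which varies. The cap stands in it rim down on the floor, and may lean on the cup's edge.
- rack: Fixed blue block 80 x 80 x 40 mm with a 30 mm hole, 34 mm deep, in the middle of its top, in which the gun stands nose down. Origin: centre of the underside.
- gun: Loose push grease gun, straight, 156 mm long, 0.35 kg, upright in the rack. Origin: centre of the coupler's open mouth, its lower end (6 mm above the bench in the rack); z runs up the gun. Along z: steel coupler 28 mm wide to 36 mm, neck 20 mm wide to 62, aluminium barrel 30 mm wide to 95, black grip 30 mm square (sides along x, y) to 150, orange end cap 26 mm wide to 156 mm.
- gun_mouth (a point): Same point as the gun's origin: the coupler's mouth. The bore is 18 mm wide, flared to 23.6 mm over the first 6 mm; a sprung plunger starts 8 mm inside the mouth, and two sprung jaws at 6.5 mm (10 mm apart, on the gun's y) close behind the nipple's head. A yellow collar 31 mm wide around the neck (at rest 38 to 48 mm from the mouth) moves up with the plunger.
- gun_grip (a point): Middle of the black grip, on the gun's axis, 126 mm from the mouth; same axes as the gun.
- plunger (a joint): How far the nipple's tip has pushed the gun's plunger and yellow collar up (m): 0 at rest, 0.013 to 0.014 fully home, when the mouth sits on the nipple's collar (hard stop) and the yellow collar is at the barrel. It resists with about 10 N over the first 3 mm, then the jaws snap over: about 4 N near 9 mm, and 12 N fully home. Press with 15 to 20 N. It springs back if let go.
- tin: Bystander: tin with a yellow label, 72 mm wide, 85 mm high. Origin: centre of the underside. Leave it alone.
- spanner: Bystander: steel spanner, 160 mm long, lying between the robot and the bearing. Leave it alone.
- foam: Bystander: black foam insert block with two square pockets, 100 x 150 x 30 mm. Origin: centre of the underside. Leave it alone.
Not all that is in view belongs to the job. Of the things like the dust_cap, leave any that is green or purple; of the rest the larger one is meant.

How it is judged:
On the way, in this order (a step that is already met when the one before it is completed fails the run):
1. the dust cap stands in the cup, rim down, let go (horizontal distance between dust_cap and cup below 0.026 m and z of dust_cap in the frame of cup below 0.025 m and angle between dust_cap's own z axis and vertical below 0.6 rad and angle between cup's own z axis and vertical below 0.1 rad and contact force between the fingers and dust_cap below 0.3 N and linear speed of dust_cap below 0.03 m/s), for 0.2 s.
2. the coupler has snapped onto the nipple, in line with it (value of joint plunger above 0.01 m and distance between gun and nipple below 0.008 m and angle between the z axis of gun and the z axis of nipple, either way round below 0.14 rad and contact force between gun and nipple above 2 N), for 0.2 s.
At the end, for the whole second after the job is handed in: Cap let go and still in the upright cup, rim within 25 mm of its underside, leaning under 0.6 rad. Gun gripped and held on the nipple: mouth within 8 mm of the collar, in line within 0.14 rad, plunger in over 10 mm, pressing over 2 N (all of step 1 and all of step 2 and contact force between the fingers and gun above 2 N); the arm keeps its last pose, push and grip.
It fails at once if the tin is shifted by more than 30 mm (distance of tin from where it was at the start of the episode above 0.03 m).
It fails at once if the spanner is shifted by more than 30 mm (distance of spanner from where it was at the start of the episode above 0.03 m).
It fails at once if the foam is shifted by more than 30 mm (distance of foam from where it was at the start of the episode above 0.03 m).
It also fails if it takes over 54 s, if anything falls off the work surface, if the arm or the gripper's body presses on something with over 40 N, if the wrist force passes 120 N, or if a joint passes its speed limit or range.

## Working session

There is one attempt and no reset: what is moved stays moved. The work goes in short steps, Python scripts to look and compute and a tool call to move; the robot and the scene stay as the last step left them, time stands still between calls to the robot, and variables do not carry over. Pictures are saved under pics/ and viewed, and the job is handed in when it is done.

Besides the shell and the picture viewer there is one more tool, called after "Call:" in YAML: its name, and indented under it one key for each argument. apply_moves: Moves the arm, as the interface text tells. Scaled input: -1 to 1 covers 120 mm each way for a shift and 4 degrees each way for a turn. Its arguments: {"type":"object","properties":{"moves":{"type":"string"},"force":{"type":"number"}},"required":["moves"]}

```bash
mkdir -p pics; cat > h.py <<'E'
import numpy as np, cv2
from scipy.spatial.transform import Rotation as R
from station import bot, imaging, nets
def K(p): return np.array([[p['fx'],0,p['cx']],[0,p['fy'],p['cy']],[0,0,1.]])
def rot(q): return R.from_quat([q[1],q[2],q[3],q[0]]).as_matrix()
def view(p,s=None):
    if 'view' in p: return np.array(p['view'])
    T=np.eye(4);T[:3,:3]=rot(s['tool_rot']);T[:3,3]=s['eef_pos']
    return np.linalg.inv(T@np.array(p['mount']))
def proj(p,V,X):
    X=np.atleast_2d(X); r,_=cv2.Rodrigues(V[:3,:3])
    return cv2.projectPoints(X.astype(float),r,V[:3,3].copy(),K(p),np.array(p['dist_coeffs'],float))[0][:,0]
def ray(p,V,uv):
    n=cv2.undistortPoints(np.array([[uv]],float),K(p),np.array(p['dist_coeffs'],float))[0,0]
    Rt=V[:3,:3].T; return -Rt@V[:3,3], Rt@np.array([n[0],n[1],1.])
def onz(p,V,uv,z):
    c,d=ray(p,V,uv); return c+d*(z-c[2])/d[2]
def tri(L):
    A=np.zeros((3,3));b=np.zeros(3)
    for c,d in L:
        d=d/np.linalg.norm(d);M=np.eye(3)-np.outer(d,d);A+=M;b+=M@c
    x=np.linalg.solve(A,b)
    return x,[np.linalg.norm((np.eye(3)-np.outer(d,d)/(d@d))@(x-c)) for c,d in L]
def save(p,n): cv2.imwrite('pics/'+n,cv2.cvtColor(p['image'],cv2.COLOR_RGB2BGR))
E
python3 - <<'E'
from h import *
import pickle
s=bot.get_obs();print(s)
P={}
for n in ['scene','side','wrist']:
    p=imaging.read_camera(n);V=view(p,s);save(p,n+'0.png');P[n]=(p,V)
    print(n,p['fx'],p['cx'],p['cy'],'cam at',np.round(-V[:3,:3].T@V[:3,3],3))
    for o in ['nipple','nipple_tip','dust_cap','cup','rack','gun','gun_grip','bearing','tin','spanner','foam']:
        r=nets.spot_point(p,o)
        print(o,[(np.round(x['location'],1).tolist(),round(x['score'],2)) for x in r[:3]])
pickle.dump((s,P),open('p0.pkl','wb'))
print(bot.get_obs()['t'])
E
```

```text
{'t': 0.0, 'q': array([-0.10809655,  0.47782493,  0.02234783,  1.55649348, -0.01151228,
        1.1093132 , -0.08310987]), 'joint_vel': array([-0.00094592,  0.00172101,  0.00014134,  0.00041549,  0.00086501,
       -0.00023544, -0.00058469]), 'joint_torque': array([-5.45967814e-04, -5.96443820e+01,  1.60769675e+00, -2.81194621e+01,
        1.24063640e-02,  9.39900521e-03,  2.20753498e-05]), 'eef_pos': array([ 6.74378781e-01, -2.14789552e-05,  2.30291497e-01]), 'tool_rot': array([ 6.82326602e-05,  9.99999544e-01, -2.41423536e-06, -9.52921987e-04]), 'contact_force': array([1.16576299, 0.16558951, 0.4199264 ]), 'torque': array([0.04440879, 0.04909373, 0.00276789]), 'gripper_width': 1.0010885767632682}
scene 373.7305861434911 318.78621497856494 202.0453396888608 cam at [1.18  0.125 0.569]
nipple [([321.8, 204.9], 0.43)]
nipple_tip [([327.2, 194.9], 0.53), ([209.9, 225.5], 0.45)]
dust_cap [([323.9, 203.7], 0.93), ([445.4, 241.3], 0.72), ([365.5, 312.9], 0.65)]
cup [([209.2, 228.4], 0.88)]
rack [([444.0, 241.8], 0.91)]
gun [([443.1, 239.4], 0.58)]
gun_grip [([456.5, 192.0], 0.76)]
bearing 
[... 441 characters left out ...]
n [([244.6, 158.8], 0.78), ([313.7, 190.1], 0.19)]
gun_grip [([234.4, 119.1], 0.97)]
bearing [([316.1, 225.9], 0.61), ([244.4, 165.2], 0.58), ([314.7, 191.5], 0.19)]
tin [([309.2, 153.7], 0.6), ([241.9, 164.5], 0.25)]
spanner [([231.6, 265.5], 0.73)]
foam [([443.9, 291.4], 0.94), ([309.7, 184.2], 0.64)]
wrist 287.576178819542 318.117400529157 200.5659941555979 cam at [0.675 0.066 0.373]
nipple [([190.9, 179.0], 0.67)]
nipple_tip []
dust_cap [([374.9, 73.5], 0.95), ([102.7, 258.7], 0.86), ([187.1, 178.9], 0.8)]
cup [([226.0, 341.8], 0.44)]
rack [([238.9, 169.8], 0.66)]
gun []
gun_grip [([190.2, 178.1], 0.28)]
bearing [([235.5, 172.9], 0.64)]
tin []
spanner []
foam [([323.1, 331.7], 0.76)]
1.8
```

View images.

View pics/scene0.png

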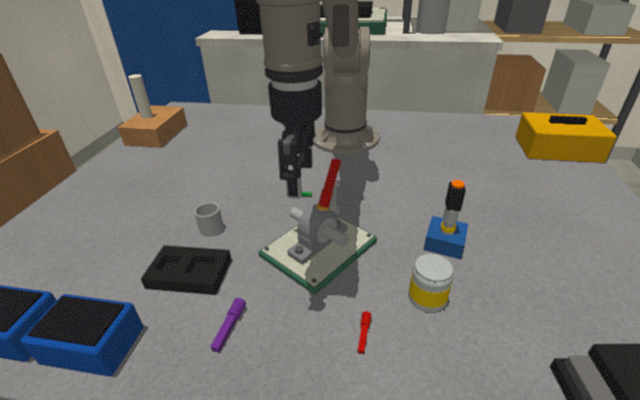

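View pics/side0.png

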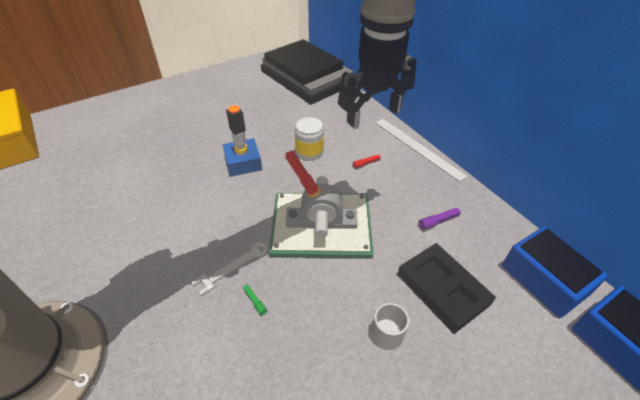

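View pics/wrist0.png

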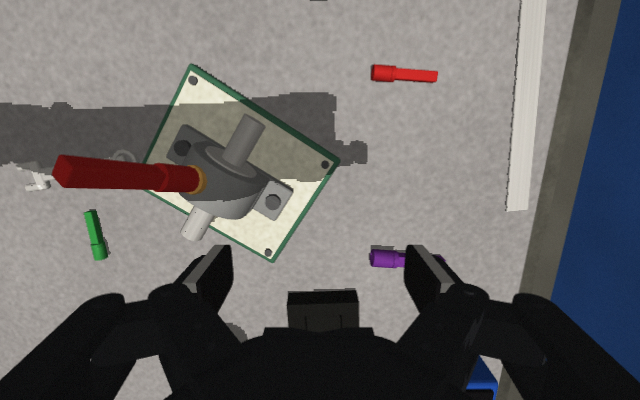

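```bash
cat > a.py <<'E'
from h import *
import pickle
from scipy.optimize import least_squares
s,P=pickle.load(open('p0.pkl','rb'))
C={'scene':[(261,251),(314,284),(377,238)],'side':[(277,195),(370,195),(373,249),(272,249)],'wrist':[(191,65),(340,160),(273,262)]}
for n in C:
    p,V=P[n]
    print(n,[np.round(onz(p,V,c,.02)[:2],3).tolist() for c in C[n]])
def tr(name,d):
    x,e=tri([ray(*P[n],d[n]) for n in d]);print(name,np.round(x,4),np.round(e,4));return x
e=tr('stemend',{'scene':(335.5,162.5),'side':(289.5,154.5),'wrist':(62,170.5)})
o=tr('nip',{'scene':(321.8,204.9),'side':(315.6,191.1),'wrist':(190.9,179)})
c=tr('cap',{'scene':(323.9,203.7),'side':(314.8,190.),'wrist':(187.1,178.9)})
for a in (o,c):
    d=e-a;print(np.linalg.norm(d),d/np.linalg.norm(d),'tilt',np.arccos(d[2]/np.linalg.norm(d)),'az',np.degrees(np.arctan2(d[1],d[0])))
tr('cupmouth?',{'scene':(209.2,228.4),'side':(386.4,334.7)})
tr('rack',{'scene':(444,241.8),'side':(242.5,164.4)})
g=tr('gun',{'scene':(443.1,239.4),'side':(244.6,158.8)})
tr('grip',{'scene':(456.5,192),'side':(234.4,119.1)})
for n,uv in (('scene',(209.2,228.4)),('side',(386.4,334.7))): print('cup z0',onz(*P[n],uv,0))
# green edges masks
for n in P:
    im=P[n][0]['image']; V=P[n][1]
    print(n,proj(P[n][0],V,np.array([e,o])).round(1).tolist())
E
python3 a.py
```

```text
scene [[0.616, -0.111], [0.691, 0.019], [0.538, 0.133]]
side [[0.523, 0.122], [0.702, 0.012], [0.616, -0.112], [0.444, -0.007]]
wrist [[0.53, 0.129], [0.701, 0.021], [0.613, -0.116]]
stemend [0.519  0.0383 0.198 ] [0.0031 0.0017 0.0021]
nip [0.5561 0.0133 0.1103] [0.0017 0.0023 0.0017]
cap [0.5545 0.0155 0.1128] [0.0027 0.0033 0.0006]
0.0984618633001623 [-0.37696157  0.25334021  0.89090892] tilt 0.47145383696371035 az 146.096591739356
0.09506337941330047 [-0.37355071  0.24010762  0.89599564] tilt 0.46012804591180917 az 147.26825960818942
cupmouth? [ 0.5357 -0.2655  0.0011] [0.0026 0.0026]
rack [ 0.5067  0.2827 -0.001 ] [0.0017 0.0017]
gun [0.5146 0.2791 0.0145] [0.0005 0.0005]
grip [0.5068 0.2849 0.1346] [0.0021 0.0021]
cup z0 [ 0.53606181 -0.26830971  0.        ]
cup z0 [ 0.53479289 -0.2629361   0.        ]
scene [[336.0, 161.0], [321.7, 205.7]]
side [[289.9, 155.4], [314.7, 190.4]]
wrist [[66.1, 169.4], [191.0, 180.9]]
```

```bash
python3 - <<'E'
import cv2,numpy as np
a=cv2.imread('pics/scene0.png');b=cv2.imread('pics/side0.png');c=cv2.imread('pics/wrist0.png')
def z(i,x,y,w=100,h=75): return cv2.resize(i[y:y+h,x:x+w],(400,300),interpolation=cv2.INTER_CUBIC)
cv2.imwrite('pics/z0.png',np.vstack([np.hstack([z(a,270,150),z(b,260,140)]),np.hstack([z(a,170,190),z(b,340,290)])]))
cv2.imwrite('pics/z1.png',np.vstack([np.hstack([z(a,400,170),z(b,200,100)]),np.hstack([z(c,130,120,120,90),z(c,40,130,120,90)])]))
E
```

```text
(no output)
```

View pics/z0.png

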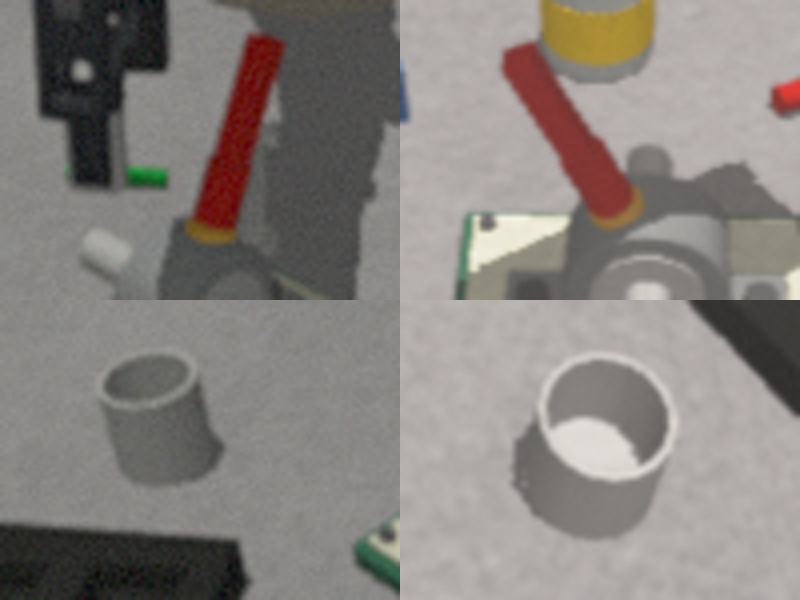

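View pics/z1.png

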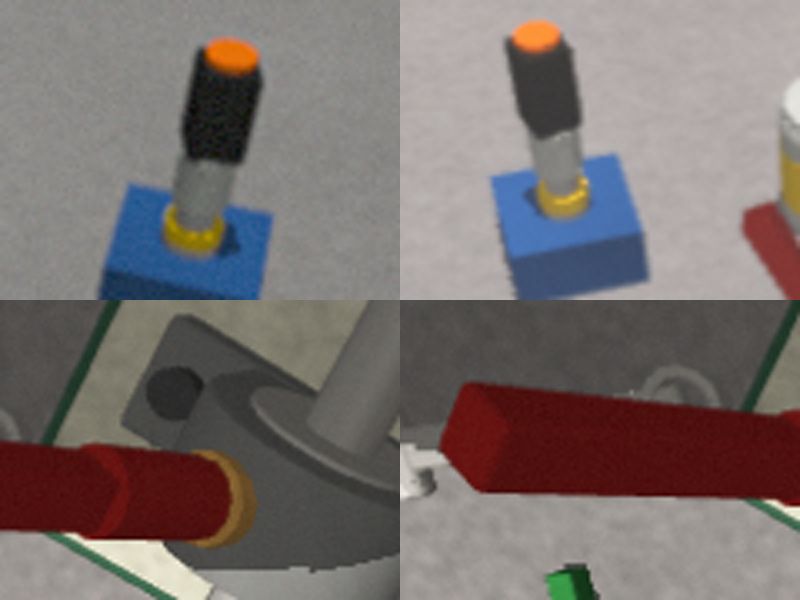

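```bash
cat > fit.py <<'E'
from h import *
import pickle
from scipy.optimize import minimize
def basis(az,tilt,roll):  # z axis tilted by tilt toward az, rolled
    return (R.from_rotvec(tilt*np.array([-np.sin(az),np.cos(az),0]))*R.from_rotvec([0,0,roll])).as_matrix()
def circ(r,z,n=20):
    a=np.arange(n)*2*np.pi/n; return np.c_[r*np.cos(a),r*np.sin(a),np.full(n,z)]
def sq(h,z): return np.array([[i*h,j*h,z] for i,j in((1,1),(1,-1),(-1,-1),(-1,1))])
CAP=[np.vstack([circ(.012,0),circ(.012,.034)]),np.vstack([sq(.008,.034),sq(.008,.102)])]
GRIP=[np.vstack([sq(.015,.095),sq(.015,.150)]),]
ORG=[np.vstack([circ(.013,.150),circ(.013,.156)])]
def render(p,V,B,o,parts,box,up=4):
    x0,y0,x1,y1=box; m=np.zeros(((y1-y0)*up,(x1-x0)*up),np.uint8)
    for q in parts:
        uv=proj(p,V,q@B.T+o); h=cv2.convexHull(((uv+.5-[x0,y0])*up*16).round().astype(np.int32))
        cv2.fillConvexPoly(m,h,255,shift=4)
    return cv2.resize(m,(x1-x0,y1-y0),interpolation=cv2.INTER_AREA)/255.
E
cat > f1.py <<'E'
from fit import *
s,P=pickle.load(open('p0.pkl','rb'))
def mask(n,box,f):
    x0,y0,x1,y1=box; hsv=cv2.cvtColor(P[n][0]['image'][y0:y1,x0:x1],cv2.COLOR_RGB2HSV).astype(int); return f(hsv).astype(float)
red=lambda h:((h[...,0]<7)|(h[...,0]>172))&(h[...,1]>150)&(h[...,2]>50)
bx={'scene':(305,150,355,225),'side':(275,140,335,205),'wrist':(40,140,215,210)}
M={n:mask(n,bx[n],red) for n in bx}
def cost(x):
    B=basis(x[3],x[4],x[5]);o=x[:3]; c=0
    for n in bx:
        r=render(*P[n],B,o,CAP,bx[n]); c+=np.abs(r-M[n]).sum()/M[n].sum()
    return c
best=[]
for roll in np.radians([0,15,30,45,60,75]):
    x=np.array([.5555,.0145,.112,np.radians(147),.46,roll])
    S=np.vstack([x]+[x+np.eye(6)[i]*[.004,.004,.004,.08,.05,.15][i] for i in range(6)])
    r=minimize(cost,x,method='Nelder-Mead',options=dict(initial_simplex=S,maxiter=500,xatol=1e-4,fatol=1e-4))
    best.append((r.fun,r.x)); print(round(r.fun,4),np.round(r.x[:3],4),np.degrees(r.x[3:]).round(1))
x=min(best,key=lambda b:b[0])[1]; B=basis(*x[3:]);print('z',B[:,2].round(3),'x',B[:,0].round(3),'y',B[:,1].round(3))
# gun
blk=lambda h:(h[...,2]<60)
org=lambda h:(h[...,0]<16)&(h[...,0]>3)&(h[...,1]>180)&(h[...,2]>150)
bg={'scene':(440,172,475,215),'side':(220,100,250,136)}
Mb={n:mask(n,bg[n],blk) for n in bg};Mo={n:mask(n,bg[n],org) for n in bg}
for n in bg: print(n,Mb[n].sum(),Mo[n].sum())
def cost2(x):
    B=basis(0,0,x[2]);c=0
    for n in bg:
        a=render(*P[n],B,np.array([x[0],x[1],.006+x[3]]),GRIP,bg[n]);b=render(*P[n],B,np.array([x[0],x[1],.006+x[3]]),ORG,bg[n])
        c+=np.abs(np.clip(a-b,0,1)-Mb[n]).sum()/Mb[n].sum()+.3*np.abs(b-Mo[n]).sum()/Mo[n].sum()
    return c
for roll in np.radians([0,22,45,67]):
    x=np.array([.507,.284,roll,0]);S=np.vstack([x]+[x+np.eye(4)[i]*[.004,.004,.2,.003][i] for i in range(4)])
    r=minimize(cost2,x,method='Nelder-Mead',options=dict(initial_simplex=S,maxiter=300))
    print('gun',round(r.fun,4),r.x[:2].round(4),np.degrees(r.x[2]).round(1),r.x[3].round(4))
E
python3 f1.py
```

```text
0.933 [0.5559 0.015  0.1088] [149.9  26.7  -5.8]
0.9416 [0.556  0.0152 0.1089] [150.5  27.2  -6.8]
0.9769 [0.556  0.0167 0.1102] [153.5  27.5  -4.9]
0.9072 [0.5527 0.0158 0.1075] [146.9  23.2  79.8]
0.9148 [0.5533 0.0145 0.1076] [146.6  24.9  81.6]
0.9268 [0.5548 0.0156 0.1085] [148.8  25.7  82.6]
z [-0.33   0.215  0.919] x [ 0.203  0.967 -0.154] y [-0.922  0.136 -0.363]
scene 366.0 68.0
side 45.0 53.0
gun 6.4553 [0.5101 0.284 ] -17.1 0.0005
gun 6.5167 [0.5105 0.2845] -17.9 0.002
gun 6.4221 [0.5081 0.2841] 72.7 -0.0034
gun 6.4482 [0.5094 0.284 ] 72.7 -0.001
```

```bash
sed -i 's/h\[\.\.\.,2\]<60/h[...,2]<90/' f1.py; cat >> f1.py <<'E'
x=min(best,key=lambda b:b[0])[1]; B=basis(*x[3:])
for n in bx:
    print(n,M[n].sum(),render(*P[n],B,x[:3],CAP,bx[n]).sum())
rows=[]
for n in bx:
    x0,y0,x1,y1=bx[n];im=P[n][0]['image'][y0:y1,x0:x1,::-1].copy();r=render(*P[n],B,x[:3],CAP,bx[n])
    m=im.copy();m[...,1]=M[n]*255;m[...,0]=r*255
    def rs(a): return cv2.resize(a,(390,190),interpolation=cv2.INTER_NEAREST)
    rows.append(np.hstack([rs(im),rs(m)]))
cv2.imwrite('pics/m.png',np.vstack(rows))
E
python3 f1.py
```

```text
0.933 [0.5559 0.015  0.1088] [149.9  26.7  -5.8]
0.9416 [0.556  0.0152 0.1089] [150.5  27.2  -6.8]
0.9769 [0.556  0.0167 0.1102] [153.5  27.5  -4.9]
0.9072 [0.5527 0.0158 0.1075] [146.9  23.2  79.8]
0.9148 [0.5533 0.0145 0.1076] [146.6  24.9  81.6]
0.9268 [0.5548 0.0156 0.1085] [148.8  25.7  82.6]
z [-0.33   0.215  0.919] x [ 0.203  0.967 -0.154] y [-0.922  0.136 -0.363]
scene 421.0 68.0
side 300.0 53.0
gun 0.6854 [0.5095 0.2834] -8.2 0.0012
gun 0.6917 [0.5094 0.2834] -9.3 0.0011
gun 0.6938 [0.5102 0.2836] 68.4 0.0017
gun 0.6901 [0.5099 0.2835] 68.3 0.0014
scene 422.0 515.6980392156863
side 317.0 506.0235294117647
wrist 3949.0 3842.5490196078435
```

View pics/m.png

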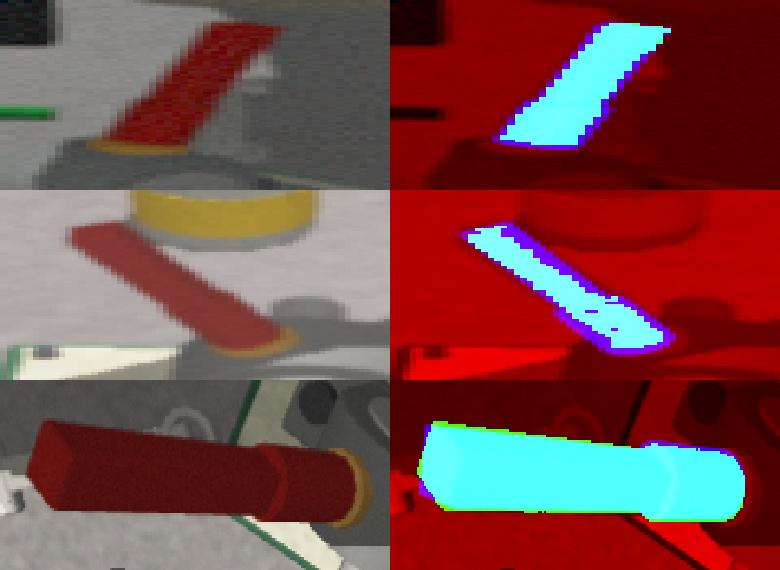

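```bash
sed -i 's/(h\[\.\.\.,1\]>150)&(h\[\.\.\.,2\]>50)/(h[...,1]>85)\&(h[...,2]>40)/' f1.py; python3 f1.py
```

```text
0.3625 [0.5534 0.0153 0.1108] [147.7  25.5  11.9]
0.3559 [0.5543 0.0157 0.1107] [149.   25.4  13.7]
0.3517 [0.5539 0.0157 0.1104] [148.6  25.2  14.3]
0.2892 [0.5531 0.0155 0.1087] [146.5  24.1  72.6]
0.288 [0.5537 0.0155 0.11  ] [147.   24.8  73. ]
0.2892 [0.554  0.0156 0.1098] [147.7  24.9  74. ]
z [-0.352  0.229  0.908] x [ 0.314  0.942 -0.116] y [-0.882  0.244 -0.404]
scene 421.0 68.0
side 300.0 53.0
gun 0.6854 [0.5095 0.2834] -8.2 0.0012
gun 0.6917 [0.5094 0.2834] -9.3 0.0011
gun 0.6938 [0.5102 0.2836] 68.4 0.0017
gun 0.6901 [0.5099 0.2835] 68.3 0.0014
scene 489.0 540.5176470588235
side 495.0 540.9529411764706
wrist 4073.0 4160.011764705882
```

View pics/m.png

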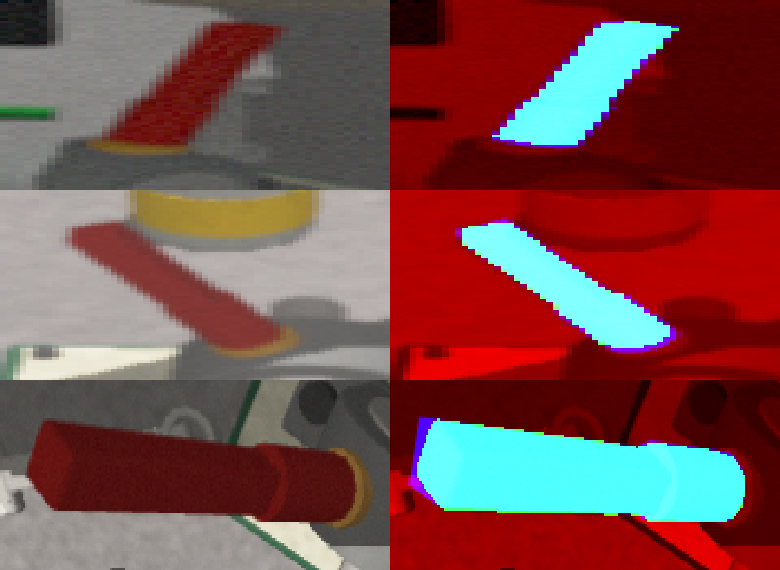

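```bash
cat > f2.py <<'E'
from fit import *
from scipy.optimize import least_squares
s,P=pickle.load(open('p0.pkl','rb'))
p,V=P['wrist']
o=np.array([.554,.0155,.110])
for roll in (45,55,65,73,80):
    B=basis(np.radians(147.3),np.radians(25.3),np.radians(roll))
    print(roll,proj(p,V,sq(.008,.102)@B.T+o).round(1).tolist())
im=p['image'][145:200,45:125,::-1].astype(float)*1.7
im=cv2.resize(np.clip(im,0,255).astype(np.uint8),(800,550),interpolation=cv2.INTER_CUBIC)
cv2.imwrite('pics/e.png',im)
im=P['scene'][0]['image'][172:222,435:485,::-1];a=cv2.resize(np.clip(im*1.5,0,255).astype(np.uint8),(400,400),interpolation=cv2.INTER_CUBIC)
im=P['side'][0]['image'][98:148,215:265,::-1];b=cv2.resize(np.clip(im*1.5,0,255).astype(np.uint8),(400,400),interpolation=cv2.INTER_CUBIC)
cv2.imwrite('pics/g.png',np.hstack([a,b]))
E
python3 f2.py
```

```text
45 [[57.4, 150.4], [68.5, 169.5], [56.9, 188.0], [46.4, 169.0]]
55 [[55.5, 150.7], [68.4, 166.1], [58.8, 187.8], [46.5, 172.2]]
65 [[53.7, 151.6], [67.9, 162.9], [60.7, 187.1], [46.9, 175.3]]
73 [[52.3, 152.7], [67.3, 160.4], [62.1, 186.1], [47.5, 177.7]]
80 [[51.1, 153.9], [66.6, 158.4], [63.3, 185.0], [48.1, 179.6]]
```

View pics/e.png

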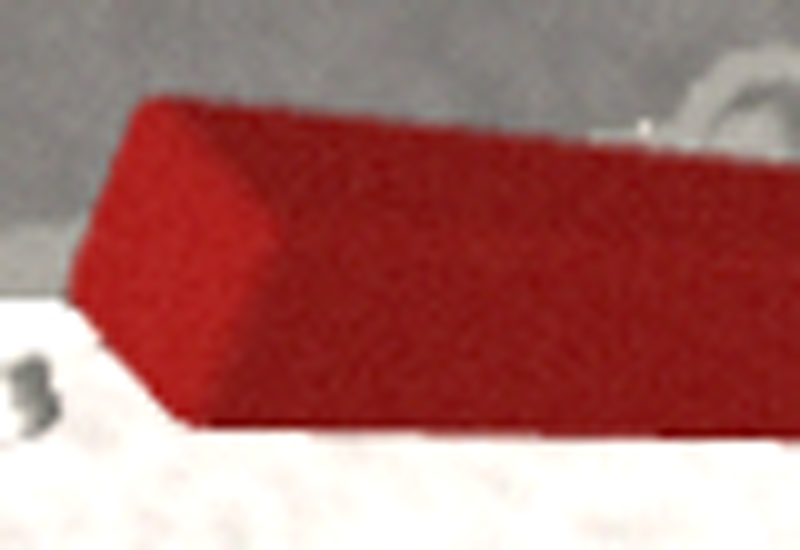

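View pics/g.png

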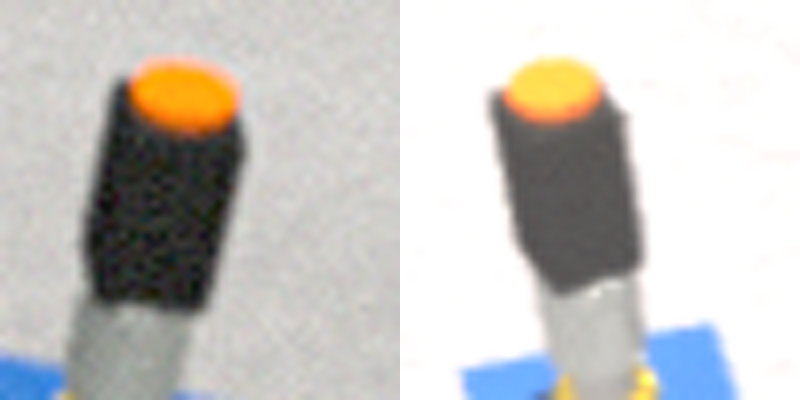

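```bash
cat > plan.py <<'E'
from h import *
from scipy.linalg import logm,expm
def T(Rm,t):
    M=np.eye(4);M[:3,:3]=Rm;M[:3,3]=t;return M
def cur():
    s=bot.get_obs();return T(rot(s['tool_rot']),np.array(s['eef_pos']))
def tool(zdir,xhint):
    z=np.array(zdir,float);z/=np.linalg.norm(z);x=np.array(xhint,float);x-=z*(x@z);x/=np.linalg.norm(x)
    return np.c_[x,np.cross(z,x),z]
def plan(A,Bt,n,nm=''):
    D=np.linalg.inv(A)@Bt
    rv=R.from_matrix(D[:3,:3]).as_rotvec()
    D=expm(np.real(logm(D))/n)
    r=np.r_[D[:3,3]/.12,np.degrees(R.from_matrix(D[:3,:3]).as_rotvec())/4]
    print(nm,n,'rows of:',r.round(3).tolist(),'max',np.abs(r).max().round(2),'total deg',np.degrees(np.linalg.norm(rv)).round(1))
    return Bt
def capaxis(tilt): 
    a=np.radians(147.3);return np.array([np.sin(tilt)*np.cos(a),np.sin(tilt)*np.sin(a),np.cos(tilt)])
E
python3 - <<'E'
from plan import *
d=capaxis(np.radians(24.3)); Rg=tool(-d,[.8415,-.5402,.4])
A=cur(); g=np.array([.533,.0293,.164])
a=plan(A,T(Rg,g+.085*d),14,'pre'); plan(a,T(Rg,g),5,'in')
n=capaxis(.38); print(n, 'pull rows', (Rg.T@(n*.1))/.12)
E
```

```text
pre 14 rows of: [-0.105, -0.001, -0.027, -0.124, 0.422, 0.575] max 0.58 total deg 40.5
in 5 rows of: [-0.0, 0.0, 0.142, 0.0, 0.0, -0.0] max 0.14 total deg 0.0
[-0.31213357  0.20038619  0.92866464] pull rows [ 3.67505839e-02  9.59947590e-07 -8.32522576e-01]
```

Call:
apply_moves:
  moves: "-0.3 -0.105 -0.001 -0.06 -0.124 0.422 0.575;-0.3 -0.105 -0.001 -0.06 -0.124 0.422 0.575;-0.3 -0.105 -0.001 -0.027 -0.124 0.422 0.575;-0.3 -0.105 -0.001 -0.027 -0.124 0.422 0.575;-0.3 -0.105 -0.001 -0.027 -0.124 0.422 0.575;-0.3 -0.105 -0.001 -0.027 -0.124 0.422 0.575;-0.3 -0.105 -0.001 -0.027 -0.124 0.422 0.575;-0.3 -0.105 -0.001 -0.027 -0.124 0.422 0.575;-0.3 -0.105 -0.001 -0.027 -0.124 0.422 0.575;-0.3 -0.105 -0.001 -0.027 -0.124 0.422 0.575;-0.3 -0.105 -0.001 -0.027 -0.124 0.422 0.575;-0.3 -0.105 -0.001 -0.027 -0.124 0.422 0.575"
  force: 40

```text
t: 2.8
eef_pos: [0.5254, 0.0359, 0.2528]
tool_rot: [0.051, 0.954, -0.238, 0.175]
contact_force: [0.0, 0.1, -0.7]
gripper_width: 0.652
```

Call:
apply_moves:
  moves: "-0.3 -0.105 -0.001 0.007 -0.124 0.422 0.575;-0.3 -0.105 -0.001 0.007 -0.124 0.422 0.575;-0.3 0 0 0 0 0 0;-0.3 0 0 0 0 0 0"

```text
t: 3.13
eef_pos: [0.5057, 0.0477, 0.2415]
tool_rot: [0.059, 0.939, -0.274, 0.202]
contact_force: [-0.2, 0.1, 0.9]
gripper_width: 0.653
```

```bash
python3 - <<'E'
from plan import *
import pickle
from fit import render,CAP,basis
A=cur();s=bot.get_obs();print(A.round(4),s['q'].round(3))
P={}
for n in ['wrist','side','scene']:
    p=imaging.read_camera(n);save(p,n+'1.png');P[n]=(p,view(p,s))
pickle.dump((s,P),open('p1.pkl','wb'))
d=capaxis(np.radians(24.3)); Rg=tool(-d,[.8415,-.5402,.4]);g=np.array([.533,.0293,.164])
plan(A,T(Rg,g),6)
a=[cv2.resize(cv2.imread(f'pics/{n}1.png'),(400,250)) for n in P]
cv2.imwrite('pics/c1.png',np.vstack([np.hstack(a[:2]),np.hstack([a[2],0*a[2]])]))
E
```

```text
[[ 7.689e-01 -5.376e-01  3.461e-01  5.057e-01]
 [-4.898e-01 -8.432e-01 -2.216e-01  4.770e-02]
 [ 4.109e-01  9.000e-04 -9.117e-01  2.415e-01]
 [ 0.000e+00  0.000e+00  0.000e+00  1.000e+00]] [-0.503  0.055  0.057  2.173  0.531  0.754 -1.377]
 6 rows of: [-0.003, 0.001, 0.117, -0.001, 0.002, 0.008] max 0.12 total deg 0.2
```

View pics/c1.png

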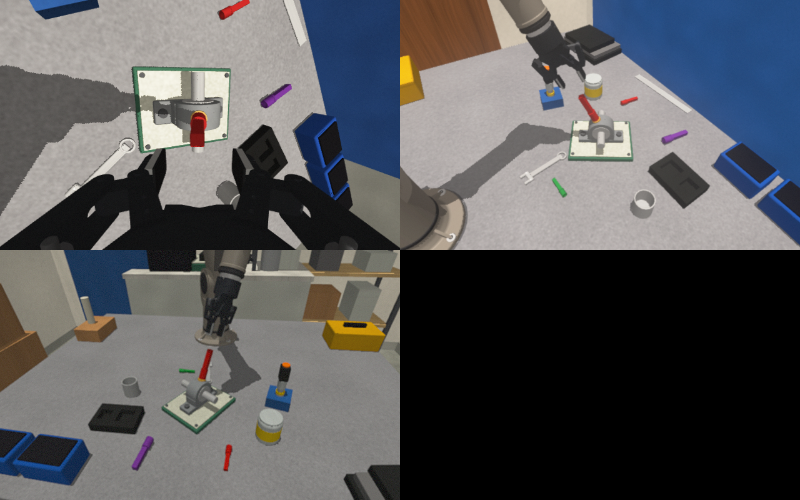

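Call:
apply_moves:
  moves: "-0.3 -0.003 0 0.117 0 0 0;-0.3 -0.003 0 0.117 0 0 0;-0.3 -0.003 0 0.117 0 0 0;-0.3 -0.003 0 0.117 0 0 0;-0.3 -0.003 0 0.117 0 0 0;-0.3 -0.003 0 0.117 0 0 0;-0.3 0 0 0 0 0 0"

```text
t: 3.87
eef_pos: [0.5338, 0.0276, 0.1621]
tool_rot: [0.061, 0.938, -0.276, 0.201]
contact_force: [-0.2, -1.0, 0.2]
gripper_width: 0.649
```

```bash
python3 - <<'E'
from plan import *
print(cur().round(4)[:3,3])
for n in ['wrist','side']:
    p=imaging.read_camera(n);save(p,n+'2.png')
a=cv2.imread('pics/wrist2.png')[100:400,150:550];b=cv2.imread('pics/side2.png')[70:270,200:400]
cv2.imwrite('pics/c2.png',np.hstack([a,cv2.resize(b,(300,300))]))
E
```

```text
[0.5338 0.0276 0.1621]
```

View pics/c2.png

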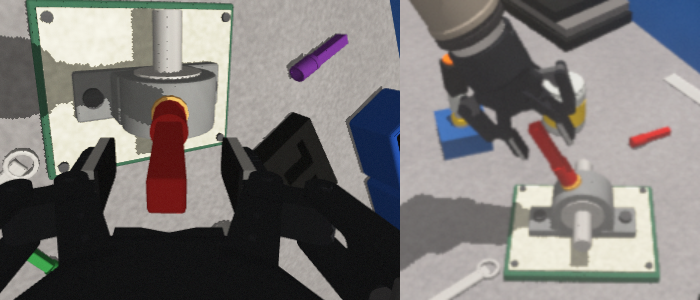

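Call:
apply_moves:
  moves: "1 0 0 0 0 0 0;1 0 0 0 0 0 0;1 0 0 0 0 0 0;1 0 0 0 0 0 0;1 0 0 0 0 0 0;1 0 0 0 0 0 0"
  force: 40

```text
t: 4.47
eef_pos: [0.5341, 0.0297, 0.1646]
tool_rot: [0.059, 0.938, -0.275, 0.203]
contact_force: [-1.9, -0.0, 6.4]
gripper_width: 0.179
```

Call:
apply_moves:
  moves: "1 0.004 0 -0.083 0 0 0;1 0.004 0 -0.083 0 0 0;1 0.004 0 -0.083 0 0 0;1 0.004 0 -0.083 0 0 0;1 0.006 0 -0.125 0 0 0;1 0.006 0 -0.125 0 0 0;1 0 0 0 0 0 0"

```text
t: 5.05
eef_pos: [0.5125, 0.0446, 0.2319]
tool_rot: [0.058, 0.938, -0.275, 0.203]
contact_force: [1.0, 0.5, -0.5]
gripper_width: 0.185
```

```bash
python3 - <<'E'
from plan import *
import pickle
s=bot.get_obs();print(s['q'].round(3),s['contact_force'])
P={}
for n in ['wrist','side','scene']:
    p=imaging.read_camera(n);save(p,n+'3.png');P[n]=(p,view(p,s))
pickle.dump((s,P),open('p3.pkl','wb'))
a=cv2.imread('pics/wrist3.png')[100:400,150:550];b=cv2.imread('pics/side3.png')[70:270,200:400]
c=cv2.imread('pics/scene3.png')[90:290,240:440]
cv2.imwrite('pics/c3.png',np.vstack([np.hstack([a,cv2.resize(b,(300,300))]),np.hstack([cv2.resize(c,(300,300)),np.zeros((300,400,3),np.uint8)])]))
# cup rim fit inputs
p,V=P['scene']
E
```

```text
[-0.494  0.077  0.062  2.176  0.544  0.722 -1.386] [ 1.02404122  0.50446052 -0.49302476]
```

View pics/c3.png

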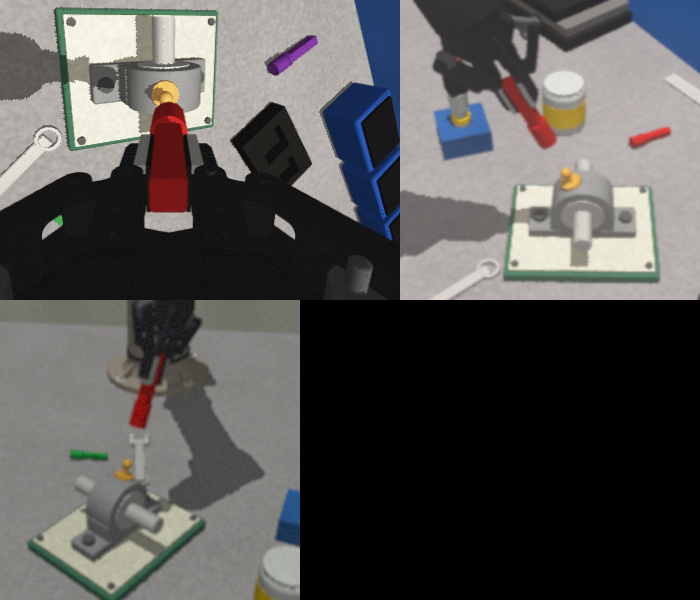

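```bash
python3 - <<'E'
from plan import *
import pickle
s,P=pickle.load(open('p0.pkl','rb'))
print('cup',onz(*P['scene'],(207,210),.06),onz(*P['side'],(392,319.3),.06))
s,P=pickle.load(open('p3.pkl','rb'))
r,e=tri([ray(*P['scene'],(332.7,172.7)),ray(*P['side'],(297.3,163.3))])
Tt=T(rot(s['tool_rot']),s['eef_pos']);print('rim',r.round(4),np.round(e,4),'in tool',(np.linalg.inv(Tt)@np.r_[r,1])[:3].round(4))
for n in P:
  for o in ['dust_cap','nipple','nipple_tip']:
    try: print(n,o,[(np.round(x['location'],1).tolist(),round(x['score'],2)) for x in nets.spot_point(P[n][0],o)[:4]])
    except Exception as ex: print(ex)
for n,b in (('scene',(300,140,350,190)),('side',(275,130,325,180)),('wrist',(280,160,350,240))):
    cv2.imwrite('pics/d_%s.png'%n,cv2.resize(np.clip(P[n][0]['image'][b[1]:b[3],b[0]:b[2],::-1]*1.3,0,255).astype(np.uint8),None,fx=5,fy=5,interpolation=cv2.INTER_CUBIC))
E
```

```text
cup [ 0.54090765 -0.25932706  0.06      ] [ 0.5351762  -0.26465369  0.06      ]
rim [0.5309 0.0333 0.1772] [0.0001 0.0001] in tool [-0.003  -0.0002  0.0588]
wrist dust_cap [([353.4, 25.8], 0.88), ([425.0, 170.6], 0.8), ([320.3, 215.9], 0.77)]
wrist nipple [([313.6, 192.5], 0.94)]
wrist nipple_tip [([318.1, 200.2], 0.67)]
side dust_cap [([260.6, 313.0], 0.84), ([301.0, 164.4], 0.82), ([421.3, 221.9], 0.69), ([355.8, 165.5], 0.45)]
side nipple [([312.9, 192.0], 0.55)]
side nipple_tip [([308.4, 185.0], 0.53), ([313.0, 192.0], 0.22)]
scene dust_cap [([332.6, 171.7], 0.7), ([285.7, 190.5], 0.63), ([238.9, 302.7], 0.57)]
scene nipple [([324.0, 206.8], 0.57)]
scene nipple_tip [([326.1, 192.2], 0.63)]
```

```bash
python3 - <<'E'
from plan import *
import pickle
s,P=pickle.load(open('p3.pkl','rb'))
for nm,d in (('nip',{'wrist':(313.6,192.5),'side':(312.9,192),'scene':(324,206.8)}),('tip',{'wrist':(318.1,200.2),'side':(308.4,185),'scene':(326.1,192.2)})):
    x,e=tri([ray(*P[n],d[n]) for n in d]);print(nm,x.round(4),np.round(e,4))
Rd=tool([0,0,-1],[.8415,-.5402,0]);A=cur()
c=np.array([.537,-.264,0])
a=plan(A,T(Rd,c+[.002,-.001,.165]),12)
b=plan(a,T(Rd,c+[.002,-.001,.072]),5)
E
```

```text
nip [0.5546 0.0165 0.106 ] [0.0019 0.0017 0.0015]
tip [0.5454 0.0187 0.1332] [0.0045 0.0051 0.0045]
 12 rows of: [0.119, 0.17, 0.074, 0.001, -0.506, -0.0] max 0.51 total deg 24.3
 5 rows of: [0.0, 0.0, 0.155, 0.0, 0.0, 0.0] max 0.16 total deg 0.0
```

View pics/d_side.png

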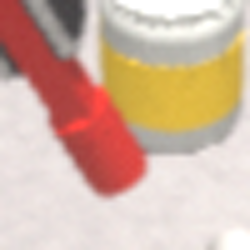

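View pics/d_scene.png

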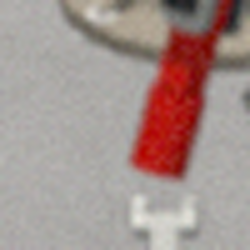

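Call:
apply_moves:
  moves: "1 0.119 0.17 0.074 0 -0.506 0;1 0.119 0.17 0.074 0 -0.506 0;1 0.119 0.17 0.074 0 -0.506 0;1 0.119 0.17 0.074 0 -0.506 0;1 0.119 0.17 0.074 0 -0.506 0;1 0.119 0.17 0.074 0 -0.506 0;1 0.119 0.17 0.074 0 -0.506 0;1 0.119 0.17 0.074 0 -0.506 0;1 0.119 0.17 0.074 0 -0.506 0;1 0.119 0.17 0.074 0 -0.506 0;1 0.119 0.17 0.074 0 -0.506 0;1 0.119 0.17 0.074 0 -0.506 0"

```text
t: 6.65
eef_pos: [0.5395, -0.2666, 0.1643]
tool_rot: [-0.0, 0.96, -0.281, -0.001]
contact_force: [0.9, -0.1, -0.1]
gripper_width: 0.18
```

Call:
apply_moves:
  moves: "1 0 0 0 0 0 0;1 0 0 0 0 0 0"

```text
t: 6.82
eef_pos: [0.5388, -0.2673, 0.1636]
tool_rot: [0.001, 0.959, -0.283, -0.001]
contact_force: [0.3, 0.7, 0.2]
gripper_width: 0.18
```

```bash
python3 - <<'E'
from plan import *
import pickle
s=bot.get_obs();print(cur().round(3),s['q'].round(3))
P={}
for n in ['wrist','side','scene']:
    p=imaging.read_camera(n);save(p,n+'4.png');P[n]=(p,view(p,s))
pickle.dump((s,P),open('p4.pkl','wb'))
a=cv2.imread('pics/wrist4.png')[100:400,150:550];b=cv2.imread('pics/side4.png')[210:360,310:460]
c=cv2.imread('pics/scene4.png')[110:260,130:280]
cv2.imwrite('pics/c4.png',np.vstack([np.hstack([a,np.zeros((300,400,3),np.uint8)]),np.hstack([cv2.resize(c,(400,400))[100:],cv2.resize(b,(400,400))[100:]])]))
E
```

```text
[[ 0.84  -0.543 -0.002  0.539]
 [-0.543 -0.84  -0.001 -0.267]
 [-0.001  0.002 -1.     0.164]
 [ 0.     0.     0.     1.   ]] [ 0.187  0.433  0.221  1.814 -0.115  0.908 -0.115]
```

View pics/c4.png

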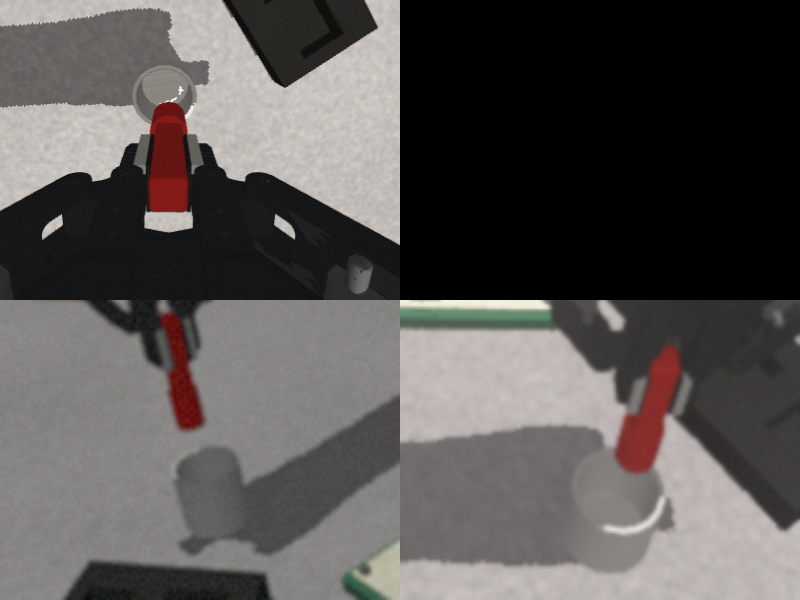

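```bash
python3 - <<'E'
from plan import *
import pickle
s,P=pickle.load(open('p4.pkl','rb'))
print(onz(*P['wrist'],(314.5,197),.06),onz(*P['scene'],(208.4,209),.06), onz(*P['side'],(310+619/2.667-400/2.667,210+(490-200)/2.667),.06))
r,e=tri([ray(*P['scene'],(130+191/2.667,110+(425-200)/2.667)),ray(*P['side'],(310+236/2.667,210+(462-200)/2.667))]);print('rim',r,e)
E
```

```text
[ 0.53781758 -0.26385     0.06      ] [ 0.53674169 -0.25766992  0.06      ] [ 0.53596763 -0.26397115  0.06      ]
rim [ 0.53722666 -0.26709833  0.1001282 ] [np.float64(0.0014585636982729674), np.float64(0.0014585636982729464)]
```

Call:
apply_moves:
  moves: "1 -0.018 -0.028 0.1 0 0 0;1 0 0 0.125 0 0 0;1 0 0 0.125 0 0 0;1 0 0 0.125 0 0 0;1 0 0 0.125 0 0 0;1 0 0 0.1 0 0 0;1 0 0 0.04 0 0 0;1 0 0 0 0 0 0"

```text
t: 7.63
eef_pos: [0.539, -0.26, 0.0751]
tool_rot: [-0.0, 0.96, -0.281, -0.001]
contact_force: [-0.4, -0.1, -0.3]
gripper_width: 0.184
```

Call:
apply_moves:
  moves: "1 0 0.02 0.02 0 0 0;1 0 0 0.02 0 0 0;1 0 0 0.015 0 0 0;1 0 0 0 0 0 0"

```text
t: 7.97
eef_pos: [0.5382, -0.2634, 0.0694]
tool_rot: [0.0, 0.96, -0.282, 0.0]
contact_force: [0.6, 0.9, -0.3]
gripper_width: 0.184
```

Release, then open gently and go straight up.

Call:
apply_moves:
  moves: "0.4 0 0 0 0 0 0;0.2 0 0 0 0 0 0;0.1 0 0 0 0 0 0;-0.1 0 0 0 0 0 0;-0.2 0 0 0 0 0 0;-0.2 0 0 0 0 0 0;-0.2 0 0 0 0 0 0"

```text
t: 8.55
eef_pos: [0.5382, -0.2633, 0.0693]
tool_rot: [0.0, 0.96, -0.281, 0.0]
contact_force: [-0.8, 0.3, -0.3]
gripper_width: 0.601
```

```bash
python3 - <<'E'
from plan import *
for n in ['wrist','side']:
    p=imaging.read_camera(n);save(p,n+'5.png')
a=cv2.imread('pics/wrist5.png')[100:400,150:550];b=cv2.imread('pics/side5.png')[260:360,330:430]
cv2.imwrite('pics/c5.png',np.hstack([a,cv2.resize(b,(300,300))]))
E
```

```text
(no output)
```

View pics/c5.png

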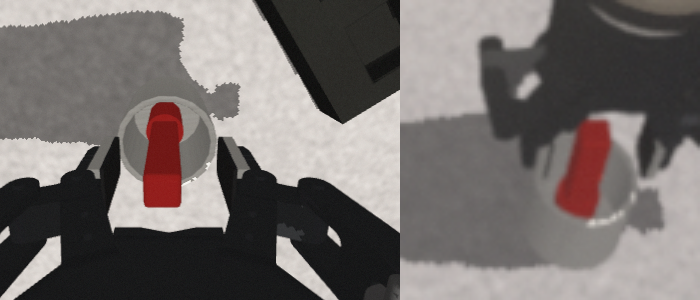

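```bash
python3 - <<'E'
from plan import *
Rd=tool([0,0,-1],[.8415,-.5402,0]);A=cur();A2=T(A[:3,:3],A[:3,3]+[0,0,.2])
Rg=tool([0,0,-1],[np.cos(np.radians(17)),-np.sin(np.radians(17)),0])
plan(A2,T(Rg,[.50,.20,.29]),24)
p=imaging.read_camera('wrist');print(np.array(p['mount']).round(3))
E
```

```text
24 rows of: [-0.081, -0.14, -0.007, 0.0, -0.0, -0.164] max 0.16 total deg 15.7
[[ 1.     0.    -0.001  0.001]
 [-0.     0.964  0.264 -0.067]
 [ 0.001 -0.264  0.964 -0.142]
 [ 0.     0.     0.     1.   ]]
```

Call:
apply_moves:
  moves: "-0.2 0 0 -0.1 0 0 0;-0.2 0 0 -0.15 0 0 0;-0.2 0 0 -0.2 0 0 0;-0.2 0 0 -0.25 0 0 0;-0.2 0 0 -0.25 0 0 0;-0.2 0 0 -0.25 0 0 0;-0.3 0 0 -0.25 0 0 0;-0.3 0 0 -0.217 0 0 0"

```text
t: 9.37
eef_pos: [0.5381, -0.2635, 0.2726]
tool_rot: [0.0, 0.96, -0.282, 0.001]
contact_force: [0.2, -0.2, -0.0]
gripper_width: 0.652
```

Call:
apply_moves:
  moves: "-0.3 -0.122 -0.21 -0.01 0 0 -0.246;-0.3 -0.122 -0.21 -0.01 0 0 -0.246;-0.3 -0.122 -0.21 -0.01 0 0 -0.246;-0.3 -0.122 -0.21 -0.01 0 0 -0.246;-0.3 -0.122 -0.21 -0.01 0 0 -0.246;-0.3 -0.122 -0.21 -0.01 0 0 -0.246;-0.3 -0.122 -0.21 -0.01 0 0 -0.246;-0.3 -0.122 -0.21 -0.01 0 0 -0.246;-0.3 -0.122 -0.21 -0.01 0 0 -0.246;-0.3 -0.122 -0.21 -0.01 0 0 -0.246;-0.3 -0.122 -0.21 -0.01 0 0 -0.246;-0.3 -0.122 -0.21 -0.01 0 0 -0.246"

```text
t: 10.37
eef_pos: [0.5203, 0.0866, 0.2848]
tool_rot: [0.0, 0.983, -0.181, 0.001]
contact_force: [1.3, -0.4, -1.1]
gripper_width: 0.652
```

Call:
apply_moves:
  moves: "-0.3 -0.122 -0.21 -0.01 0 0 -0.246;-0.3 -0.122 -0.21 -0.01 0 0 -0.246;-0.3 -0.122 -0.21 -0.01 0 0 -0.246;-0.3 -0.122 -0.21 -0.01 0 0 -0.246;-0.3 0 0 0 0 0 0;-0.3 0 0 0 0 0 0;-0.3 0 0 0 0 0 0"

```text
t: 10.95
eef_pos: [0.4991, 0.1992, 0.2889]
tool_rot: [0.0, 0.989, -0.148, 0.0]
contact_force: [0.7, -0.3, 0.3]
gripper_width: 0.655
```

```bash
python3 - <<'E'
from plan import *
import pickle
s=bot.get_obs();print(cur().round(3),s['q'].round(3))
P={}
for n in ['wrist','side','scene']:
    p=imaging.read_camera(n);save(p,n+'6.png');P[n]=(p,view(p,s))
pickle.dump((s,P),open('p6.pkl','wb'))
E
```

```text
[[ 0.956 -0.292  0.001  0.499]
 [-0.292 -0.956 -0.001  0.199]
 [ 0.001  0.001 -1.     0.289]
 [ 0.     0.     0.     1.   ]] [-0.435  0.201 -0.072  1.811  0.017  1.13  -0.809]
```

View pics/wrist6.png

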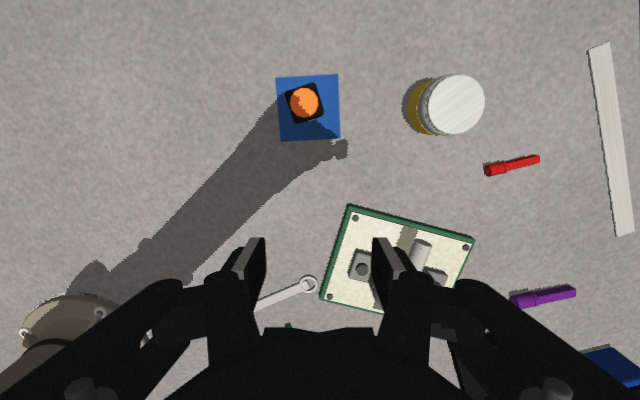

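View pics/side6.png

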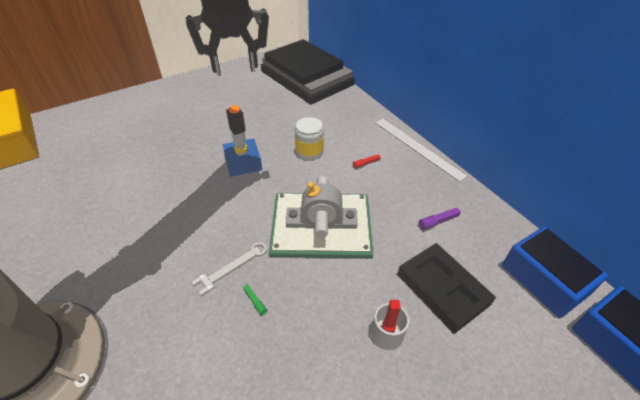

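```bash
python3 - <<'E'
from plan import *
import pickle
s,P=pickle.load(open('p6.pkl','rb'))
p,V=P['wrist']
im=p['image'][65:145,265:350,::-1]
cv2.imwrite('pics/g6.png',cv2.resize(np.clip(im*1.6,0,255).astype(np.uint8),None,fx=7,fy=7,interpolation=cv2.INTER_CUBIC))
a=P['side'][0]['image'][170:215,290:335,::-1];b=P['scene'][0]['image'][175:220,300:345,::-1]
cv2.imwrite('pics/n6.png',np.hstack([cv2.resize(np.clip(q*1.3,0,255).astype(np.uint8),(396,396),interpolation=cv2.INTER_CUBIC) for q in(a,b)]))
E
```

```text
(no output)
```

View pics/g6.png

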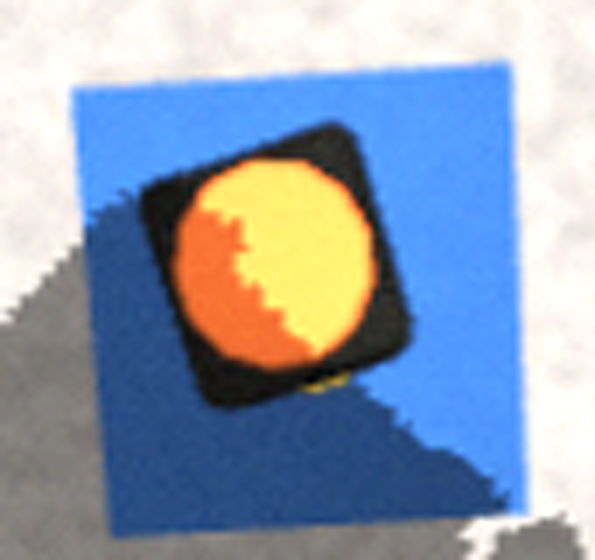

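View pics/n6.png

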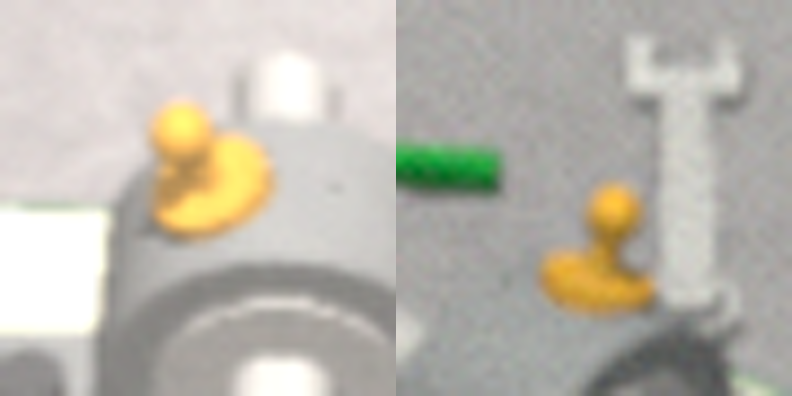

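```bash
python3 - <<'E'
from plan import *
import pickle
s,P=pickle.load(open('p6.pkl','rb'))
p,V=P['wrist']
c=[onz(p,V,(265+x/7-.43,65+y/7-.43),.156) for x,y in((142,188),(348,122),(414,345),(215,410))]
for q in c: print(q.round(4))
print('ctr',np.mean(c,0));
for i in range(4):
    e=c[(i+1)%4]-c[i];print(np.linalg.norm(e).round(4),np.degrees(np.arctan2(e[1],e[0])).round(1))
print('orange',onz(p,V,(265+277/7-.43,65+262/7-.43),.162))
rk=[onz(p,V,(265+x/7-.43,65+y/7-.43),.04) for x,y in((72,88),(511,62),(527,515),(112,537))];print('rack',np.mean(rk,0),[np.linalg.norm(rk[i]-rk[i-1]).round(4) for i in range(4)])
b,e=tri([ray(*P['side'],(310.2,184.3)),ray(*P['scene'],(324.1,198.6))]);n=capaxis(.38)
print('ball',b.round(4),np.round(e,4),'origin',(b-.015*n).round(4))
# gun top triang of orange using p0
s0,P0=pickle.load(open('p0.pkl','rb'))
E
```

```text
[0.4982 0.2966 0.156 ]
[0.5258 0.2964 0.156 ]
[0.526  0.2678 0.156 ]
[0.4985 0.2676 0.156 ]
ctr [0.5121415  0.28210326 0.156     ]
0.0277 -0.3
0.0286 -89.6
0.0275 -179.6
0.029 90.7
orange [0.51216504 0.28245415 0.162     ]
rack [0.51172674 0.28240554 0.04      ] [np.float64(0.0799), np.float64(0.0793), np.float64(0.0801), np.float64(0.0792)]
ball [0.5499 0.0184 0.1251] [0.0008 0.0008] origin [0.5545 0.0154 0.1112]
```

```bash
python3 - <<'E'
from plan import *
Rg=tool([0,0,-1],[1,0,0])
a=plan(cur(),T(Rg,[.512,.2823,.22]),8)
plan(a,T(Rg,[.512,.2823,.111]),7)
E
```

```text
8 rows of: [-0.002, -0.089, 0.071, 0.001, -0.001, -0.534] max 0.53 total deg 17.1
 7 rows of: [0.0, 0.0, 0.13, 0.0, 0.0, 0.0] max 0.13 total deg 0.0
```

Call:
apply_moves:
  moves: "-0.3 -0.002 -0.089 0.071 0 0 -0.534;-0.3 -0.002 -0.089 0.071 0 0 -0.534;-0.3 -0.002 -0.089 0.071 0 0 -0.534;-0.3 -0.002 -0.089 0.071 0 0 -0.534;-0.3 -0.002 -0.089 0.071 0 0 -0.534;-0.3 -0.002 -0.089 0.071 0 0 -0.534;-0.3 -0.002 -0.089 0.071 0 0 -0.534;-0.3 -0.002 -0.089 0.071 0 0 -0.534;-0.3 0 0 0 0 0 0;-0.3 0 0 0 0 0 0"

```text
t: 11.93
eef_pos: [0.5106, 0.2848, 0.2195]
tool_rot: [0.0, 1.0, 0.002, -0.001]
contact_force: [-0.9, -0.4, 0.4]
gripper_width: 0.651
```

```bash
python3 - <<'E'
from plan import *
import pickle
s=bot.get_obs();print(cur().round(4),s['q'].round(3))
p=imaging.read_camera('wrist');save(p,'wrist7.png');pickle.dump((s,{'wrist':(p,view(p,s))}),open('p7.pkl','wb'))
Rg=tool([0,0,-1],[1,0,0]);plan(cur(),T(Rg,[.512,.2823,.111]),7)
E
```

```text
[[ 1.000e+00  3.700e-03 -1.100e-03  5.106e-01]
 [ 3.700e-03 -1.000e+00 -9.000e-04  2.848e-01]
 [-1.100e-03  9.000e-04 -1.000e+00  2.195e-01]
 [ 0.000e+00  0.000e+00  0.000e+00  1.000e+00]] [-0.499  0.347 -0.148  1.781  0.059  1.019 -0.665]
 7 rows of: [0.001, 0.002, 0.13, 0.002, 0.0, 0.004] max 0.13 total deg 0.1
```

View pics/wrist7.png

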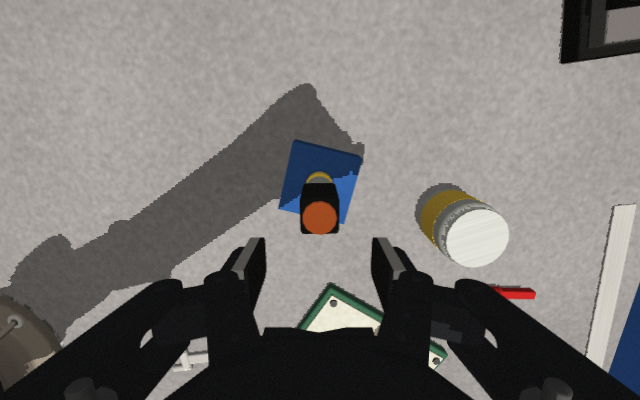

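Call:
apply_moves:
  moves: "-0.3 0.001 0.002 0.13 0 0 0.004;-0.3 0.001 0.002 0.13 0 0 0.004;-0.3 0.001 0.002 0.13 0 0 0.004;-0.3 0.001 0.002 0.13 0 0 0.004;-0.3 0.001 0.002 0.13 0 0 0.004;-0.3 0.001 0.002 0.13 0 0 0.004;-0.3 0.001 0.002 0.13 0 0 0.004;-0.3 0 0 0 0 0 0"

```text
t: 12.65
eef_pos: [0.511, 0.2805, 0.1089]
tool_rot: [0.002, 1.0, -0.001, -0.001]
contact_force: [-0.9, -0.8, 0.4]
gripper_width: 0.647
```

Call:
apply_moves:
  moves: "1 0 0 0 0 0 0;1 0 0 0 0 0 0;1 0 0 0 0 0 0;1 0 0 0 0 0 0;1 0 0 0 0 0 0;1 0 0 0 0 0 0;1 0 0 0 0 0 0"
  force: 100

```text
t: 13.23
eef_pos: [0.5127, 0.2828, 0.1126]
tool_rot: [-0.0, 1.0, 0.0, 0.001]
contact_force: [-1.6, -1.0, 5.8]
gripper_width: 0.341
```

```bash
python3 - <<'E'
from plan import *
s=bot.get_obs();print(cur().round(4),s['contact_force'])
p=imaging.read_camera('wrist');save(p,'wrist8.png')
p=imaging.read_camera('scene');save(p,'scene8.png')
a=cv2.imread('pics/wrist8.png')[150:400,150:550];b=cv2.imread('pics/scene8.png')[120:270,360:510]
cv2.imwrite('pics/c8.png',np.hstack([a,cv2.resize(b,(250,250))]))
E
```

```text
[[ 1.000e+00  1.000e-04  2.000e-03  5.127e-01]
 [ 1.000e-04 -1.000e+00  6.000e-04  2.828e-01]
 [ 2.000e-03 -6.000e-04 -1.000e+00  1.126e-01]
 [ 0.000e+00  0.000e+00  0.000e+00  1.000e+00]] [-1.58505991 -1.01779052  5.81366605]
```

View pics/c8.png

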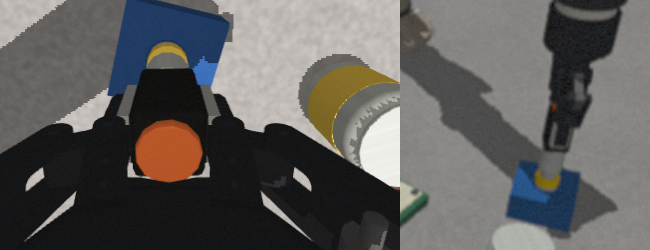

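Call:
apply_moves:
  moves: "1 0 0 -0.05 0 0 0;1 0 0 -0.1 0 0 0;1 0 0 -0.15 0 0 0;1 0 0 -0.2 0 0 0;1 0 0 -0.25 0 0 0;1 0 0 -0.25 0 0 0;1 0 0 -0.25 0 0 0;1 0 0 -0.15 0 0 0;1 0 0 0 0 0 0"

```text
t: 14.08
eef_pos: [0.5137, 0.2839, 0.2846]
tool_rot: [-0.002, 1.0, 0.0, 0.004]
contact_force: [0.7, 0.1, -3.2]
gripper_width: 0.343
```

```bash
python3 - <<'E'
from plan import *
s=bot.get_obs();print(s['contact_force'],s['q'].round(3))
n=capaxis(.38);o=np.array([.5547,.0155,.110])
# minimal tilt from yaw 0
ax=np.cross([0,0,1],n);th=np.arcsin(np.linalg.norm(ax));Rt=R.from_rotvec(ax/np.linalg.norm(ax)*th).as_matrix()@tool([0,0,-1],[1,0,0])
print(Rt.round(3))
plan(cur(),T(Rt,o+n*(.1066+.07)),18)
E
```

```text
[ 0.67239763  0.06408861 -3.18993395] [-0.493  0.288 -0.147  1.708  0.047  1.14  -0.653]
[[ 0.949 -0.032  0.312]
 [ 0.032 -0.979 -0.2  ]
 [ 0.312  0.2   -0.929]]
 18 rows of: [-0.008, 0.107, 0.014, -0.167, 0.249, -0.001] max 0.25 total deg 21.6
```

Call:
apply_moves:
  moves: "1 -0.008 0.107 0.014 -0.167 0.249 0;1 -0.008 0.107 0.014 -0.167 0.249 0;1 -0.008 0.107 0.014 -0.167 0.249 0;1 -0.008 0.107 0.014 -0.167 0.249 0;1 -0.008 0.107 0.014 -0.167 0.249 0;1 -0.008 0.107 0.014 -0.167 0.249 0;1 -0.008 0.107 0.014 -0.167 0.249 0;1 -0.008 0.107 0.014 -0.167 0.249 0;1 -0.008 0.107 0.014 -0.167 0.249 0;1 -0.008 0.107 0.014 -0.167 0.249 0;1 -0.008 0.107 0.014 -0.167 0.249 0;1 -0.008 0.107 0.014 -0.167 0.249 0"

```text
t: 15.08
eef_pos: [0.5016, 0.1263, 0.2678]
tool_rot: [0.07, 0.992, 0.0, 0.105]
contact_force: [0.2, 0.9, -3.1]
gripper_width: 0.342
```

Call:
apply_moves:
  moves: "1 -0.008 0.107 0.014 -0.167 0.249 0;1 -0.008 0.107 0.014 -0.167 0.249 0;1 -0.008 0.107 0.014 -0.167 0.249 0;1 -0.008 0.107 0.014 -0.167 0.249 0;1 -0.008 0.107 0.014 -0.167 0.249 0;1 -0.008 0.107 0.014 -0.167 0.249 0;1 0 0 0 0 0 0;1 0 0 0 0 0 0"

```text
t: 15.75
eef_pos: [0.4968, 0.0492, 0.2696]
tool_rot: [0.104, 0.982, -0.0, 0.156]
contact_force: [-0.4, -0.6, -2.0]
gripper_width: 0.339
```

```bash
python3 - <<'E'
from plan import *
import pickle
s=bot.get_obs();A=cur();print(A.round(4),s['q'].round(3),s['contact_force'])
P={}
for n in ['wrist','side','scene']:
    p=imaging.read_camera(n);save(p,n+'9.png');P[n]=(p,view(p,s))
    for o in ['gun_mouth','nipple','nipple_tip']: print(n,o,[(np.round(x['location'],1).tolist(),round(x['score'],2)) for x in nets.spot_point(p,o)[:2]])
    if n!='wrist': print('expected mouth',proj(*P[n],A[:3,3]+A[:3,2]*.1066).round(1),'nip',proj(*P[n],[.5547,.0155,.11]).round(1))
pickle.dump((s,P),open('p9.pkl','wb'))
a=P['side'][0]['image'][130:210,270:350,::-1];b=P['scene'][0]['image'][145:225,285:365,::-1]
cv2.imwrite('pics/c9.png',np.hstack([cv2.resize(np.clip(q*1.3,0,255).astype(np.uint8),(400,400),interpolation=cv2.INTER_CUBIC) for q in(a,b)]))
E
```

```text
[[ 0.9515 -0.0331  0.3058  0.4968]
 [ 0.0319 -0.9782 -0.2052  0.0492]
 [ 0.3059  0.205  -0.9297  0.2696]
 [ 0.      0.      0.      1.    ]] [-0.401  0.022 -0.035  2.119  0.435  0.847 -0.703] [-0.44690701 -0.61868111 -1.97499563]
wrist gun_mouth [([318.3, 202.3], 0.93)]
wrist nipple [([321.0, 181.9], 0.82)]
wrist nipple_tip [([322.4, 185.3], 0.54)]
side gun_mouth [([294.2, 170.6], 0.77)]
side nipple [([313.1, 190.6], 0.66)]
side nipple_tip [([306.2, 181.9], 0.5)]
expected mouth [[298.4 168.1]] nip [[313.5 190.1]]
scene gun_mouth [([328.6, 172.7], 0.57), ([347.4, 112.4], 0.29)]
scene nipple [([324.3, 207.7], 0.44)]
scene nipple_tip [([325.3, 192.3], 0.62)]
expected mouth [[330.  174.9]] nip [[322.8 205.5]]
```

View pics/c9.png

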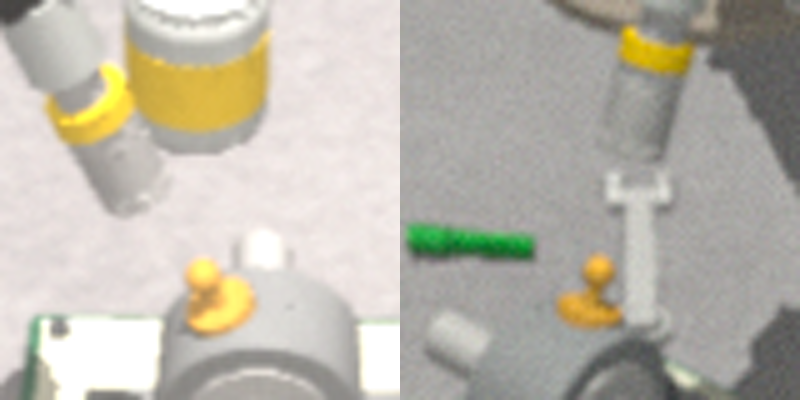

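View pics/wrist9.png

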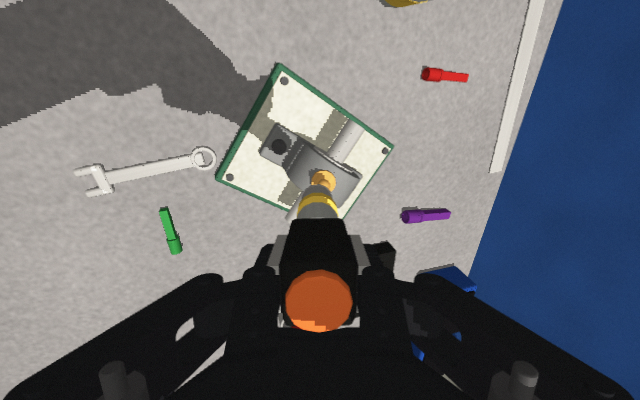

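```bash
python3 - <<'E'
from plan import *
import pickle
s,P=pickle.load(open('p9.pkl','rb'));A=T(rot(s['tool_rot']),s['eef_pos'])
def tr(a,b):
    x,e=tri([ray(*P['side'],a),ray(*P['scene'],b)]);return x,e[0]
m,e=tr((297.2,169),(331,175));print('mouth',m.round(4),e.round(4),'tool',(np.linalg.inv(A)@np.r_[m,1]).round(4))
c,e=tr((270+91/5-.4,130+106/5-.4),(285+257/5-.4,145+50/5-.4));print('collar',c.round(4),e.round(4),'tool',(np.linalg.inv(A)@np.r_[c,1]).round(4))
for z in (0,.038,.048,.062):
    for n in ('side','scene','wrist'): print(z,n,proj(*P[n],A[:3,3]+A[:3,2]*(.1066-z)).round(1))
n=capaxis(.38)
b,e=tr((310.2,184.2),(324.4,198.3));print('ball',b.round(4),e,'o',b-.015*n)
# draw model overlay
from fit import circ
import itertools
def draw(n,b):
    im=cv2.resize(P[n][0]['image'][b[1]:b[3],b[0]:b[2],::-1],None,fx=5,fy=5,interpolation=cv2.INTER_CUBIC)
    def pl(pts,col):
        uv=((proj(*P[n],pts)-[b[0],b[1]]+.5)*5*16).astype(np.int32);cv2.polylines(im,[uv[:,None]],True,col,1,cv2.LINE_AA,4)
    G=A@T(np.diag([1,-1,-1.]),[0,0,.1066])
    for r,z in((.014,0),(.014,.036),(.0155,.038),(.0155,.048),(.015,.062),(.015,.095)):
        pl((circ(r,z,30))@G[:3,:3].T+G[:3,3],(255,0,0))
    N=tool(n_,[1,0,0]);o=np.array([.5547,.0155,.110])
    for r,z in((.014,0),(.007,.015)): pl(circ(r,z,30)@N.T+o,(0,0,255))
    return im
n_=n
a=draw('side',(270,130,350,210));b=draw('scene',(285,140,365,220));
cv2.imwrite('pics/o9.png',np.hstack([a,b]))
cv2.imwrite('pics/o9w.png',draw('wrist',(270,150,370,270)))
E
```

```text
mouth [0.5272 0.0288 0.1687] 0.0005 tool [-0.0026 -0.0017  0.1073  1.    ]
collar [0.5151 0.0378 0.2105] 0.0 tool [-0.001  -0.0016  0.0629  1.    ]
0 side [[298.4 168.1]]
0 scene [[330.  174.9]]
0 wrist [[317.8 198.8]]
0.038 side [[289.9 153.2]]
0.038 scene [[334.5 157.2]]
0.038 wrist [[317.7 211.5]]
0.048 side [[287.6 149.1]]
0.048 scene [[335.7 152.4]]
0.048 wrist [[317.7 215.6]]
0.062 side [[284.3 143.2]]
0.062 scene [[337.5 145.7]]
0.062 wrist [[317.6 222. ]]
ball [0.5497 0.0187 0.1255] 0.00047139711295318156 o [0.55438637 0.01571831 0.11158907]
```

View pics/o9.png

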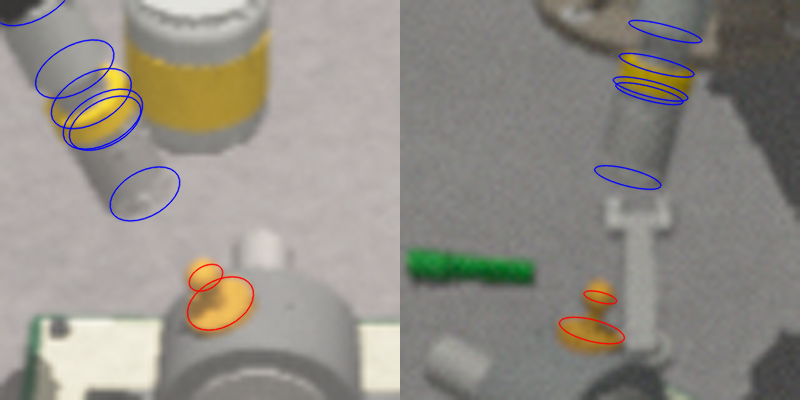

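View pics/o9w.png

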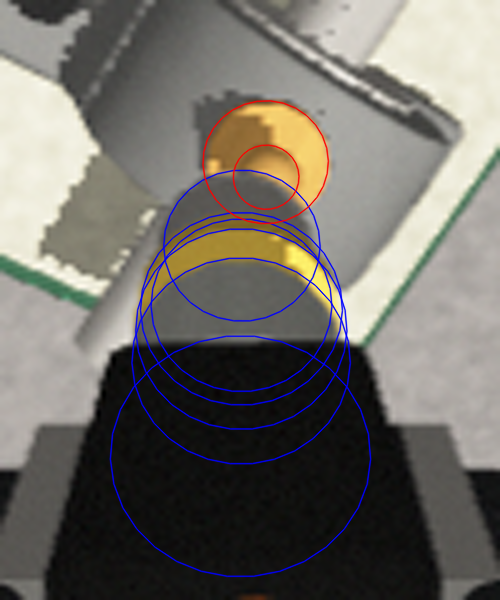

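```bash
cat > go.py <<'E'
from plan import *
import sys
n=capaxis(.38);o=np.array([.5547,.0155,.110])
ax=np.cross([0,0,1],n);th=np.arcsin(np.linalg.norm(ax));Rt=R.from_rotvec(ax/np.linalg.norm(ax)*th).as_matrix()@tool([0,0,-1],[1,0,0])
def tgt(h,off=(-.001,-.0008,.1066)): return T(Rt,o+n*h-Rt@np.array(off))
E
python3 - <<'E'
from go import *
plan(cur(),tgt(.032),6)
E
```

```text
6 rows of: [0.007, 0.001, 0.048, 0.011, 0.016, 0.004] max 0.05 total deg 0.5
```

Call:
apply_moves:
  moves: "1 0.007 0.001 0.048 0.011 0.016 0.004;1 0.007 0.001 0.048 0.011 0.016 0.004;1 0.007 0.001 0.048 0.011 0.016 0.004;1 0.007 0.001 0.048 0.011 0.016 0.004;1 0.007 0.001 0.048 0.011 0.016 0.004;1 0.007 0.001 0.048 0.011 0.016 0.004;1 0 0 0 0 0 0;1 0 0 0 0 0 0"

```text
t: 17.02
eef_pos: [0.5124, 0.042, 0.2387]
tool_rot: [0.102, 0.982, -0.0, 0.159]
contact_force: [0.2, -0.1, -3.1]
gripper_width: 0.338
```

```bash
cat > look.py <<'E'
from go import *
import pickle,sys
from fit import circ
k=sys.argv[1]
s=bot.get_obs();A=cur();print(A[:3].round(4),s['contact_force'].round(2))
mo=A[:3,3]+A[:3,:3]@[0,0,.1066]; N=tool(n,[1,0,0]);print('mouth rel nipple (nip frame) ',(N.T@(mo-o)).round(4),'angle',np.arccos(-A[:3,2]@n).round(4))
P={}
for nm in ['wrist','side','scene']:
    p=imaging.read_camera(nm);save(p,nm+k+'.png');P[nm]=(p,view(p,s))
pickle.dump((s,P),open('p%s.pkl'%k,'wb'))
def draw(nm,b,f,ov=True):
    im=cv2.resize(P[nm][0]['image'][b[1]:b[3],b[0]:b[2],::-1],None,fx=f,fy=f,interpolation=cv2.INTER_CUBIC)
    if not ov: return im
    def pl(pts,col):
        uv=((proj(*P[nm],pts)-[b[0],b[1]]+.5)*f*16).astype(np.int32);cv2.polylines(im,[uv[:,None]],True,col,1,cv2.LINE_AA,4)
    G=A@T(np.diag([1,-1,-1.]),[0,0,.1066])
    for r,z in((.014,0),(.0155,.048)): pl((circ(r,z,30))@G[:3,:3].T+G[:3,3],(255,0,0))
    for r,z in((.014,0),(.007,.015)): pl(circ(r,z,30)@N.T+o,(0,0,255))
    return im
B=[('side',(280,140,330,205)),('scene',(300,155,350,220))]
r=[np.hstack([draw(nm,b,4,False),draw(nm,b,4)]) for nm,b in B]
w=np.hstack([draw('wrist',(270,150,370,240),4,False),draw('wrist',(270,150,370,240),4)])
im=np.vstack([np.hstack(r),w[:340]]);cv2.imwrite('pics/l%s.png'%k,im);print(im.shape)
E
python3 look.py 10
```

```text
[[ 0.9497 -0.0325  0.3113  0.5124]
 [ 0.0323 -0.9791 -0.2008  0.042 ]
 [ 0.3114  0.2008 -0.9288  0.2387]] [ 0.16 -0.12 -3.05]
mouth rel nipple (nip frame)  [ 0.0007 -0.0013  0.0314] angle 0.0009
(600, 800, 3)
```

View pics/l10.png

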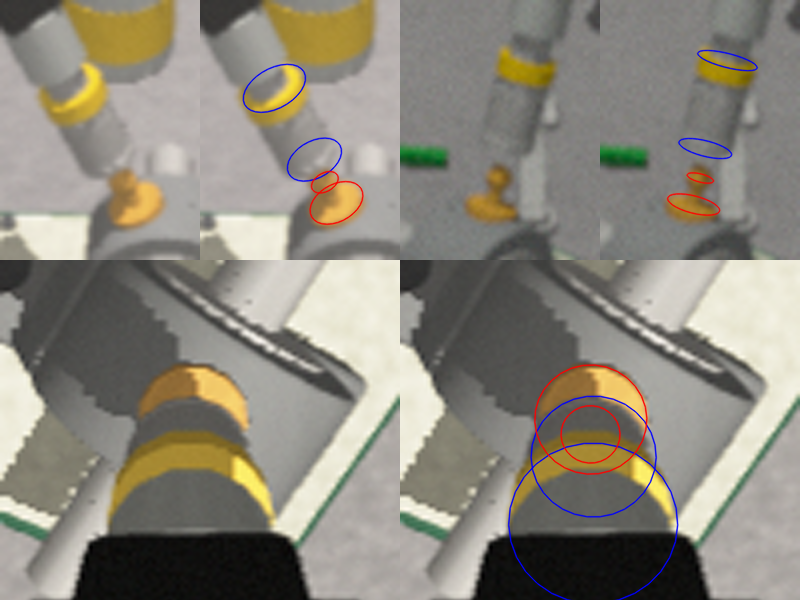

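Call:
apply_moves:
  moves: "1 0.002 0 0.03 0 0 0;1 0.002 0 0.03 0 0 0;1 0.002 0 0.03 0 0 0;1 0 0 0.03 0 0 0;1 0 0 0 0 0 0;1 0 0 0 0 0 0"

```text
t: 17.67
eef_pos: [0.5175, 0.0393, 0.2257]
tool_rot: [0.102, 0.982, 0.0, 0.159]
contact_force: [-0.3, -1.3, -2.5]
gripper_width: 0.339
```

```bash
python3 look.py 11
```

```text
[[ 0.9497 -0.0323  0.3116  0.5175]
 [ 0.0325 -0.9791 -0.2007  0.0393]
 [ 0.3116  0.2007 -0.9288  0.2257]] [-0.26 -1.33 -2.47]
mouth rel nipple (nip frame)  [ 0.0015 -0.0012  0.0172] angle 0.0006
(600, 800, 3)
```

View pics/l11.png

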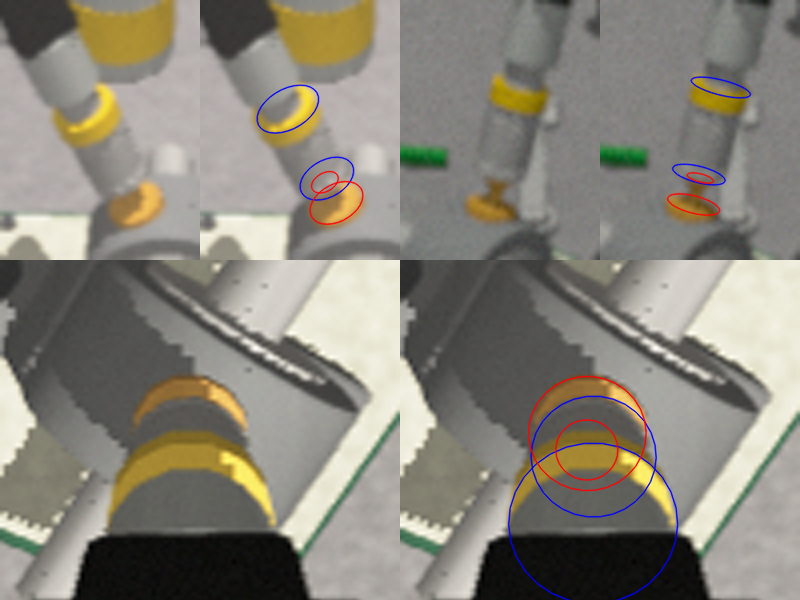

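Call:
apply_moves:
  moves: "1 0 0 0.025 0 0 0;1 0 0 0.02 0 0 0;1 0 0 0.02 0 0 0;1 0 0 0 0 0 0"

```text
t: 18.15
eef_pos: [0.5214, 0.0386, 0.2198]
tool_rot: [0.101, 0.982, 0.0, 0.16]
contact_force: [-1.7, 1.6, 4.1]
gripper_width: 0.341
```

Call:
apply_moves:
  moves: "1 0 0 0.02 0 0 0;1 0 0 0.02 0 0 0;1 0 0 0 0 0 0;1 0 0 0 0 0 0"

```text
t: 18.48
eef_pos: [0.5228, 0.0374, 0.2152]
tool_rot: [0.102, 0.982, 0.0, 0.16]
contact_force: [0.2, 1.4, 2.7]
gripper_width: 0.341
```

Call:
apply_moves:
  moves: "1 0 0 0.02 0 0 0;1 0 0 0.02 0 0 0;1 0 0 0 0 0 0;1 0 0 0 0 0 0"

```text
t: 18.82
eef_pos: [0.5234, 0.0364, 0.2103]
tool_rot: [0.102, 0.982, 0.0, 0.159]
contact_force: [-3.0, 2.9, 7.4]
gripper_width: 0.34
```

Call:
apply_moves:
  moves: "1 0 0 0.015 0 0 0;1 0 0 0.01 0 0 0;1 0 0 0 0 0 0;1 0 0 0 0 0 0"

```text
t: 19.15
eef_pos: [0.524, 0.0365, 0.2092]
tool_rot: [0.102, 0.982, 0.0, 0.16]
contact_force: [-15.7, 4.3, 27.1]
gripper_width: 0.334
```

```bash
python3 look.py 12
```

```text
[[ 0.949  -0.0323  0.3136  0.524 ]
 [ 0.0327 -0.9793 -0.1998  0.0365]
 [ 0.3136  0.1999 -0.9283  0.2092]] [-15.75   4.33  27.05]
mouth rel nipple (nip frame)  [ 0.0027 -0.0004 -0.0007] angle 0.0016
(600, 800, 3)
```

View pics/l12.png

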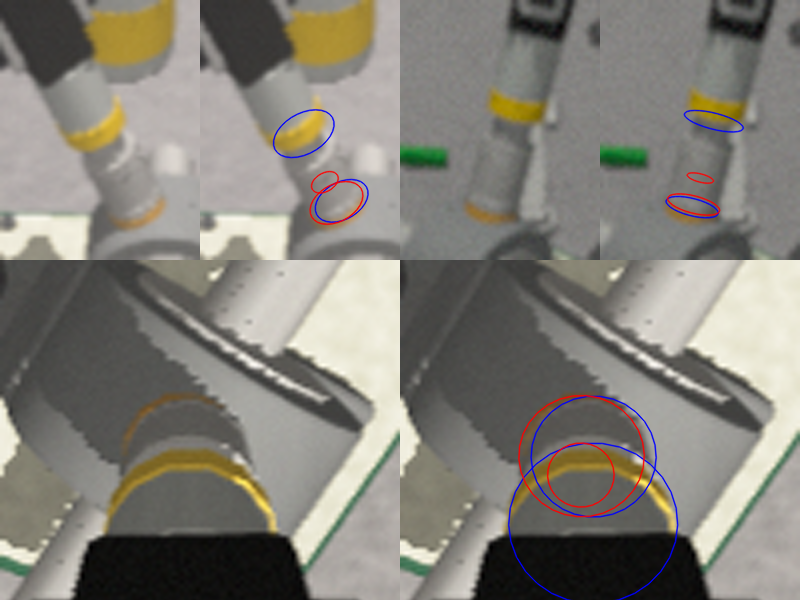

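Call:
apply_moves:
  moves: "1 -0.005 0 -0.011 0 0 0;1 0 0 0 0 0 0;1 0 0 0 0 0 0;1 0 0 0 0 0 0"

```text
t: 19.63
eef_pos: [0.5236, 0.0364, 0.2092]
tool_rot: [0.102, 0.982, 0.0, 0.16]
contact_force: [-4.9, 3.0, 11.9]
gripper_width: 0.342
```

Call:
apply_moves:
  moves: "1 0 0 0.002 0 0 0;1 0 0 0 0 0 0;1 0 0 0 0 0 0;1 0 0 0 0 0 0;1 0 0 0 0 0 0;1 0 0 0 0 0 0"

```text
t: 20.13
eef_pos: [0.5236, 0.0364, 0.2092]
tool_rot: [0.102, 0.982, 0.0, 0.16]
contact_force: [-7.1, 3.8, 13.7]
gripper_width: 0.338
```

```bash
python3 look.py 13; python3 -c "
import cv2,numpy as np
a=cv2.imread('pics/l13.png')[:260];b=cv2.imread('pics/side13.png')[100:350,150:550];c=cv2.imread('pics/scene13.png')[100:350,120:520]
cv2.imwrite('pics/f13.png',np.vstack([a,np.hstack([b,c])]))"
```

```text
[[ 0.9489 -0.0321  0.314   0.5236]
 [ 0.0329 -0.9794 -0.1995  0.0364]
 [ 0.3139  0.1996 -0.9282  0.2092]] [-7.09  3.78 13.68]
mouth rel nipple (nip frame)  [ 0.0023 -0.0004 -0.0006] angle 0.0021
(600, 800, 3)
```

View pics/f13.png

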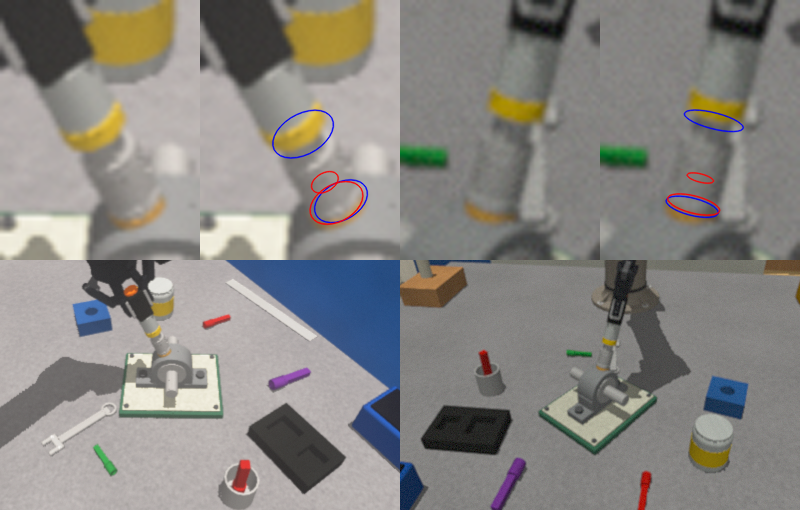

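The gun is home: its yellow collar is at the barrel and the push is about 18 N. The cap stands in the upright cup and the bystanders haven't moved, so I'm handing in.

```bash
python3 -c "
from station import bot
print(bot.hand_in()); s=bot.get_obs(); print(s['t'],s['contact_force'],s['gripper_width'])"
```

```text
the job is handed in; nothing more can be done
None
the job is handed in; nothing more can be done
```

I pulled the red dust cap off along the nipple and stood it stem up in the steel cup. I then took the gun from the rack, tilted it 22°, pressed it onto the nipple until it snapped, and handed in at about 20 s still gripping it. `hand_in` gives no verdict.

Last checks, from the pictures and arm readings just before handing in:
- **Gun:** the yellow collar is up against the barrel. By the arm's pose the mouth is about 2 mm from my estimate of the nipple, and in line within about 0.01 rad. That assumes the gun sits true in the grip, and I could not read the plunger directly.
- **Push and grip:** the axial push was about 18 N, with a few newtons sideways. The grip command was 100 N on the 30 mm square grip. The push briefly reached about 34 N at the hard stop, so I backed off.
- **Cap and bystanders:** the cap is let go and stands in the upright cup. The tin, spanner and foam look unmoved.
- **Disagreement:** the outside cameras put the gun about 2–3 mm from where the arm's pose and the wrist camera did. I aimed between the two, and the coupler went on.

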